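Fetch the combustion boat from behind the bottles

ROBOT

A 6-joint arm with a two-finger parallel gripper is mounted at the origin on a cart in front of the work surface, level with it; the furniture and walls round the work are solid. World frame = base frame: x ahead of the robot, y to its left, z up, the work surface at z = 0. Lengths are in m, angles in rad, forces in N, time in s.
With the tool pointing down it reaches from about 0.225 to 0.875 m from the base axis. Payload 3.4 kg.
Tool frame: the origin (TCP) lies at the very end of the fingers, on their centre line; the grasp point (between the pads) lies 19 mm behind it; z points along the fingers, y is the direction in which the jaws open and shut (so a half turn about z gives the same grasp; the last joint's range is limited). The gripper opens to 85 mm and grips with 20 to 120 N. Pads are 22 mm wide; open, the fingers measure 114 mm over their backs; the gripper's body (76 mm by 85 mm) begins 54 mm behind the grasp point. The pads swing forward as they close: fully open they stand 13 mm farther back than shut.
Start: joints at [-1.289, 0.276, 1.505, -0, 1.361, -0.121], TCP at [0.225, -0.529, 0.231] pointing down, gripper open.
Joint ranges: [-2.89, 2.89], [-0.75, 2.08], [0.22, 2.7], [-1.18, 4.32], [0.11, 2.71], [-2.7, 2.7]. Speed limits (rad/s): [2.57, 2.57, 3.14, 3.14, 3.14, 3.14].

INTERFACE

Orientations are given as a unit quaternion [w, x, y, z].
In Python, from rig import telemetry, optics, order gives the robot as it stands.
- The arm moves only by the shell command python3 -m creep 'ROWS' [FORCE]. ROWS is a JSON object of lists of equal length, an entry for each row: "slide": the shift along the world's x, y, z normalised to -1 to 1, where 1 is 0.15 m, a list of three; "twist": the turn, a rotation vector about the world's x, y, z normalised to -1 to 1, where 1 is 360 degrees, a list of three; "fingers": the gripper's target within -1 to 1 (fully open at 1, half-way at 0, shut at -1). A call has 1 to 20 rows; each row is the pose to reach, as a shift and turn from the pose commanded when the call began, turning the shorter way round; what a row does not reach only later rows make up. A row lasts 1/10 s, in which the tool goes at most 50 mm and 8.59 degrees, less where a joint would pass 70% of its speed; a pose out of reach is approached as far as the arm can. A call with a number of a shift or a turn outside -1 to 1 is refused whole. A call with a gripper value outside its range is refused whole. The fingers move at their own pace and stop on an object; FORCE is the grip in N (left out, the last holds). Time passes only in rows, so rows that repeat a pose let the fingers close. It gives the time, the measured TCP pose, the force and the opening at its end, in the units of the state.
- telemetry.get_state(): the state, without advancing time (a new reading comes with each control period).
- optics.get_image(name): name is "scene" or "top" or "wrist"; returns a dict with "img" (480x640x3 uint8, blue, green, red), "depth" (480x640 float32, m along the optical axis (not along the pixel's ray), 0 where there is no reading), "fovy" (degrees; the focal length in pixels is half the picture's height over the tangent of half this angle, whatever the lens; pixels are square), "cx", "cy" (the principal point, pixels), "dist" ([k1, k2, p1, p2, k3] as OpenCV has them; the pictures are not rectified), "world_from_camera" (4x4, takes a point from camera to world coordinates). Camera axes: x right, y down, z forward; pixel columns grow to the right and rows downward; lengths in m; the calibration is good to about 2 mm. A picture is of the moment at which its call begins.
- order.sign_off(): hands the job in, once; it reports no verdict.
The state is a dict: "clock": time; "qpos": joint angles; "qd": joint speeds; "effort": joint torques, N m; "position": TCP position; "ee_rot": TCP orientation; "contact_force": force on the tool from outside, world axes, zero at the start; "moment": the same for the moment, N m; "width": finger opening in m.
Only numpy, scipy, OpenCV 4.12 (cv2) and the standard library are available. Lean on these libraries where they do the work, as an engineer would, in place of code of your own. Each camera call takes 0.05 s, during which the arm holds its last target.

TASK

Clear the three containers (brown bottle, dropper bottle, lidded weighing glass) from the front of the bottle stand and stand them on the dark steel side tray. When all three are on the tray, take the ceramic boat from behind and lay it on the white boat rest, lengthwise between its two end bars. Then put every container back upright on the very pad of the stand where it stood before.

Things in the scene. Friction and masses are not known exactly. Their poses are not given: they have to be found in the camera images.
- brown_bottle: brown round reagent bottle with white screw cap, 107 mm tall; body 57 mm across up to 87 mm, cap 44 mm across above; 0.16 kg. Origin: centre of its underside, z up. Stands on one of the stand's three front pads; which one changes
- dropper: slim dark dropper bottle with tapered rubber-bulb cap, 90 mm tall; body 31 mm across up to 50 mm, cap 19 mm across above; 0.045 kg. Origin: underside, within 2 mm of its centre, z up. Stands on one of the three front pads
- lidded_glass: low glass weighing bottle with a knobbed lid (the lid is fixed to it), 48 mm tall; 36 mm across up to 39 mm, then a knob 12 mm across; 0.028 kg. Origin: centre of its underside, z up. Stands on one of the three front pads
- boat: long narrow ceramic combustion boat, 82 x 21 x 12 mm, 0.02 kg. Origin: centre of its underside; its x axis runs along its length, z up. Lies on the stand behind the containers, lengthwise along the row, about 13 mm behind the widest of them, so it can be gripped across its width only once they are gone; its top is 12 mm above the board
- bottle_stand: fixed grey board, 130 (x) x 220 (y) mm, top 12 mm above the table. Origin: centre of its underside; x points to the back, y along the row. Three dark round pads, 63 mm across, lie in its top (flush) at x = -34 mm, y = -70, 0 and +70 mm; a dark strip for the boat runs behind them at x = +18 mm. A tape reel, 52 mm across and 15 mm high, not part of the job, lies by the strip's +y end
- side_tray: fixed flat dark steel tray, 130 (x) x 230 (y) mm outside, floor at 10 mm and rim at 20 to 22 mm above the table, wall 4 mm, empty at the start. Origin: centre of its underside on the table, x and y along its sides. The containers may stand anywhere in it
- boat_rest: white ceramic plate, 70 (x) x 130 (y) mm, top 18 mm above the table, a raised bar across each end (tops at 24 mm, 104 mm apart inside), open along its long sides; fixed in the middle of a wooden board, 170 x 230 mm, top at 10 mm, where tweezers and a crucible also lie (no part of the job). Origin: centre of the board's underside on the table; length along y. The boat's place is its middle, along y

How it is judged:
By the outcome, as a careful person would: the job done as asked, in the order asked, and still so for the second after the job is handed in, with the robot touching nothing.
It also fails if it takes over 136 s, if anything falls off the work surface, if the arm or the gripper's body presses on something with over 40 N, if the wrist force passes 120 N, or if a joint passes its speed limit or range.

## Working session

There is one attempt and no reset: what is moved stays moved. The work goes in short steps, Python scripts to look and compute and a shell command to move; the robot and the scene stay as the last step left them, time stands still between calls to the robot, and variables do not carry over. Pictures are saved under pics/ and viewed, and the job is handed in when it is done.

```bash
ls; mkdir -p pics
python3 - <<'E'
from rig import telemetry, optics, order
import cv2,numpy as np
print(telemetry.get_state())
for n in ["scene","top","wrist"]:
    r=optics.get_image(n); cv2.imwrite(f"pics/{n}0.png",r["img"]); np.savez(f"pics/{n}0.npz",**r)
    print(n,r["fovy"],r["cx"],r["cy"],r["dist"],np.round(r["world_from_camera"],3).tolist())
E
```

```text
pics
{'clock': 0.0, 'qpos': array([-1.28898396e+00,  2.76605685e-01,  1.50615902e+00,  1.01936334e-05,
        1.36066585e+00, -1.20994114e-01]), 'qd': array([ 2.07817589e-04, -2.71133539e-04,  1.01066981e-03,  2.20212744e-05,
       -9.78622778e-04,  2.08860088e-04]), 'effort': array([ 1.14540246e-03, -4.16770756e+01, -2.45808452e+01, -4.12976908e-05,
        1.09302104e-02, -1.07584235e-06]), 'position': array([ 0.22525459, -0.52846793,  0.23042329]), 'ee_rot': array([-9.16377012e-04,  9.79786632e-01,  2.00043275e-01, -6.88444140e-05]), 'contact_force': array([-1.00846532,  0.27407259, -0.11450455]), 'moment': array([0.0099502 , 0.04257311, 0.01207348]), 'width': 0.08523878060005217}
scene 52.41619898455955 316.8575970449171 248.4728938530986 [-0.09846823  0.          0.          0.          0.        ] [[0.406, -0.674, 0.617, -0.151], [-0.914, -0.296, 0.278, -0.277], [-0.005, -0.677, -0.736, 0.809], [0.0, 0.0, 0.0, 1.0]]
top 51.42354969512996 321.1639199364342 241.1908613321912 [-0.09699743  0.          0.          0.          0.        ] [[0.023, -0.991, 0.133, 0.323], [-1.0, -0.022, 0.006, 0.005], [-0.003, -0.133, -0.991, 1.344], [0.0, 0.0, 0.0, 1.0]]
wrist 59.96341034108454 308.56334824123496 246.37038185159875 [-0.03432324  0.          0.          0.          0.        ] [[0.392, -0.882, -0.259, 0.291], [-0.92, -0.377, -0.11, -0.5], [-0.001, 0.282, -0.96, 0.373], [0.0, 0.0, 0.0, 1.0]]
```

View pics/scene0.png

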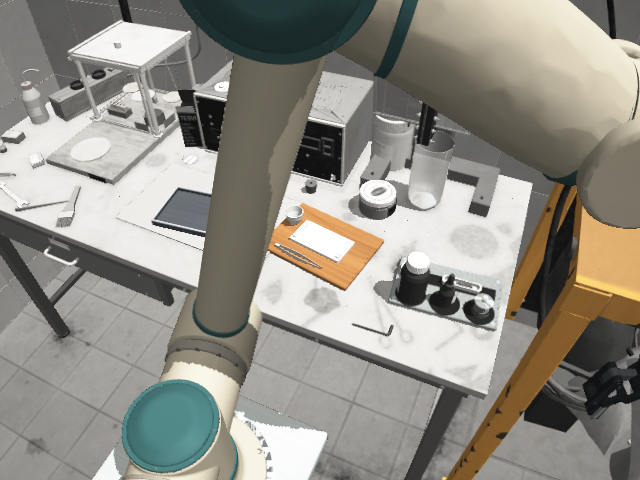

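View pics/top0.png

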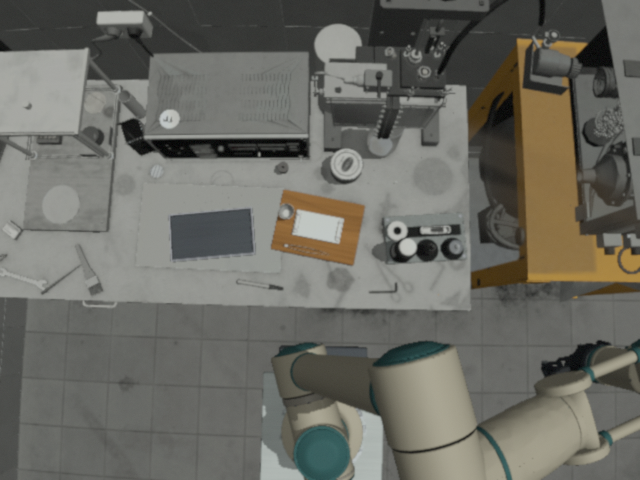

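View pics/wrist0.png

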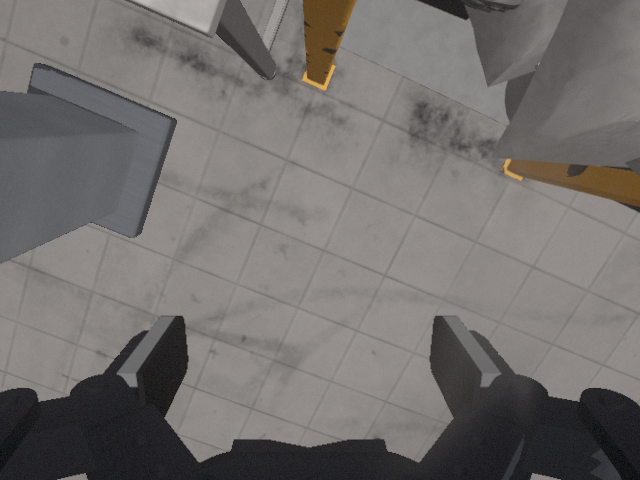

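The top view shows the stand near (425,240) with bottle, dropper and glass from left to right, and the reel and boat behind them. The board with the rest is near (318,227) and the tray near (212,234). I'll work out rough positions next.

```bash
cat > h.py <<'E'
from rig import telemetry, optics, order
import cv2,numpy as np,os
def cam(r):
    f=240/np.tan(np.radians(r["fovy"])/2)
    return np.array([[f,0,float(r["cx"])],[0,f,float(r["cy"])],[0,0,1]]),np.array(r["dist"],float)
def ray(r,uv):
    K,d=cam(r); p=cv2.undistortPoints(np.array(uv,float).reshape(-1,1,2),K,d).reshape(-1,2)
    T=np.array(r["world_from_camera"]); v=np.c_[p,np.ones(len(p))]@T[:3,:3].T
    return T[:3,3],v
def atz(r,uv,z):
    o,v=ray(r,uv); s=(np.asarray(z)-o[2])/v[:,2]; return o+v*s[:,None] if np.ndim(s) else o+v*s
def depthpts(r):
    "world point per pixel"
    uv=np.stack(np.meshgrid(np.arange(640),np.arange(480)),-1).reshape(-1,2)
    o,v=ray(r,uv); d=np.array(r["depth"]).reshape(-1)
    P=o+v*d[:,None]; P[d==0]=np.nan; return P.reshape(480,640,3)
def proj(r,P):
    K,d=cam(r); T=np.linalg.inv(np.array(r["world_from_camera"]))
    return cv2.projectPoints(np.array(P,float).reshape(-1,1,3),cv2.Rodrigues(T[:3,:3])[0],T[:3,3],K,d)[0].reshape(-1,2)
def snap(n,name):
    r=optics.get_image(n); assert not os.path.exists(f"pics/{name}.png"); cv2.imwrite(f"pics/{name}.png",r["img"]); np.savez(f"pics/{name}.npz",**r); return r
def load(name): return np.load(f"pics/{name}.npz")
def crop(name,x0,y0,x1,y1,k,out):
    im=cv2.imread(f"pics/{name}.png")[y0:y1,x0:x1]; cv2.imwrite(f"pics/{out}.png",cv2.resize(im,None,fx=k,fy=k,interpolation=cv2.INTER_CUBIC))
E
python3 - <<'E'
from h import *
crop("top0",380,205,475,270,8,"c1"); crop("top0",160,180,370,270,3.8,"c2")
E
```

```text
(no output)
```

View pics/c1.png

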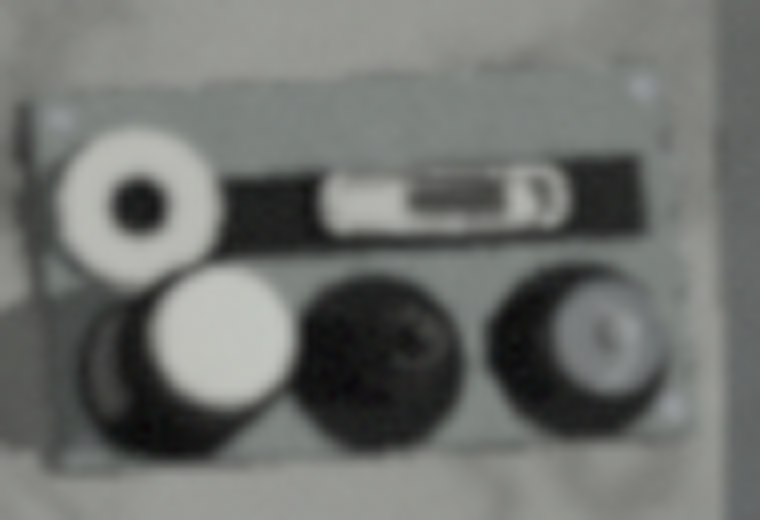

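View pics/c2.png

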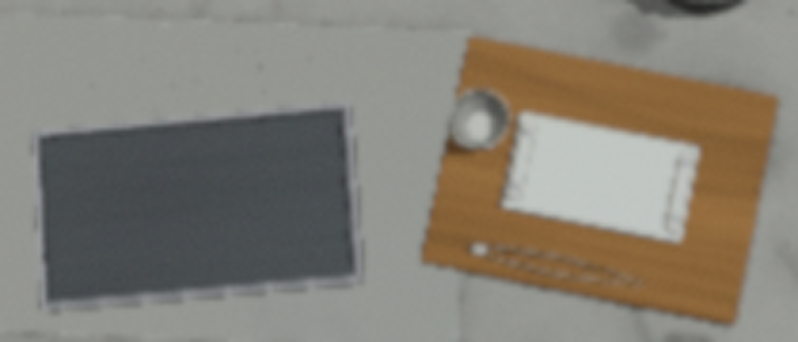

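In the crops, the stand's corners, the tray's corners and the white plate's corners are all readable.

Run:
```python
from h import *
r=load("top0")
def quad(n,c,x0,y0,k,z):
    uv=np.array(c)/k+[x0,y0]-0.5+0.5/k
    P=atz(r,uv,z); print(n,"centre",P.mean(0).round(4)); 
    for i in range(4): print("  ",P[i].round(4),"edge",np.linalg.norm(P[(i+1)%4]-P[i]).round(4))
    e=P[0]-P[3]+P[1]-P[2]; print("  x dir deg",np.degrees(np.arctan2(e[1],e[0])).round(2))
quad("stand",[(32,100),(655,65),(690,435),(50,470)],380,205,8,.012)
quad("tray",[(38,137),(350,108),(360,276),(44,305)],160,180,3.8,.021)
quad("plate",[(521,113),(700,146),(683,242),(501,207)],160,180,3.8,.02)
quad("board",[(471,38),(778,98),(736,325),(422,264)],160,180,3.8,.010)
P=depthpts(r)
for n,u,v in [("cap",408,247),("drop",431,247),("glass",455,247),("boat",436,230),("tape",391,231),("tray",212,234),("plate",318,227)]:
    print(n,P[v-1:v+2,u-1:u+2].reshape(-1,3).mean(0).round(4))
```

```text
stand centre [ 0.5169 -0.2664  0.012 ]
   [ 0.5715 -0.1552  0.012 ] edge 0.2148
   [ 0.5888 -0.3693  0.012 ] edge 0.1274
   [ 0.4618 -0.3793  0.012 ] edge 0.218
   [ 0.4455 -0.162   0.012 ] edge 0.1262
  x dir deg 3.8
tray centre [0.5138 0.3092 0.021 ]
   [0.5613 0.4275 0.021 ] edge 0.2258
   [0.5868 0.2031 0.021 ] edge 0.1209
   [0.4665 0.191  0.021 ] edge 0.2259
   [0.4406 0.4154 0.021 ] edge 0.1213
  x dir deg 5.73
plate centre [0.5411 0.0228 0.02  ]
   [0.5859 0.081  0.02  ] edge 0.1295
   [ 0.5648 -0.0469  0.02  ] edge 0.0699
   [ 0.4958 -0.036   0.02  ] edge 0.131
   [0.5179 0.0931 0.02  ] edge 0.0691
  x dir deg -9.54
board centre [0.5403 0.0226 0.01  ]
   [0.6423 0.1193 0.01  ] edge 0.2255
   [ 0.603  -0.1027  0.01  ] edge 0.1665
   [ 0.4388 -0.0748  0.01  ] edge 0.2268
   [0.4772 0.1487 0.01  ] edge 0.1676
  x dir deg -9.88
cap [ 0.4775 -0.2037  0.1181]
drop [ 0.4819 -0.2666  0.0937]
glass [ 0.4885 -0.3391  0.053 ]
boat [ 0.5388 -0.2979  0.0143]
tape [ 0.5313 -0.1736  0.0267]
tray [0.5151 0.3106 0.009 ]
plate [0.5393 0.0223 0.0173]
```

Sizes and depth readings agree with the spec. I'm going in along y first to stay clear of the yellow frame, then moving toward the stand.

```bash
python3 -m creep '{"slide":[[0,0.33,0.1],[0,0.66,0.2],[0,1,0.3],[0,1,0.4],[0,1,0.4],[0,1,0.4],[0,1,0.4],[0,1,0.4],[0,1,0.4],[0,1,0.4]],"twist":[[0,0,0.022],[0,0,0.044],[0,0,0.066],[0,0,0.088],[0,0,0.11],[0,0,0.132],[0,0,0.154],[0,0,0.176],[0,0,0.198],[0,0,0.198]],"fingers":[1,1,1,1,1,1,1,1,1,1]}' 40
python3 -m creep '{"slide":[[0.33,0.33,0],[0.66,0.66,0],[0.9,0.75,0],[0.9,0.75,0],[0.9,0.75,0]],"twist":[[0,0,0],[0,0,0],[0,0,0],[0,0,0],[0,0,0]],"fingers":[1,1,1,1,1]}'
python3 - <<'E'
from h import *
snap("wrist","w1"); print(telemetry.get_state()["position"],telemetry.get_state()["qpos"])
E
```

```text
clock: 1.15
position: [0.2253, -0.3788, 0.2911]
ee_rot: [-0.0, 0.68, 0.733, 0.0]
contact_force: [0.5, 0.5, -0.2]
width: 0.0853
clock: 1.65
position: [0.3627, -0.2645, 0.2912]
ee_rot: [0.0, 0.679, 0.734, 0.001]
contact_force: [-0.3, -0.4, -0.4]
width: 0.0855
[ 0.36114026 -0.26563838  0.29108873] [-7.89367312e-01  5.11426632e-02  1.63895163e+00 -3.07759555e-04
  1.45199516e+00 -8.66458275e-01]
```

View pics/w1.png

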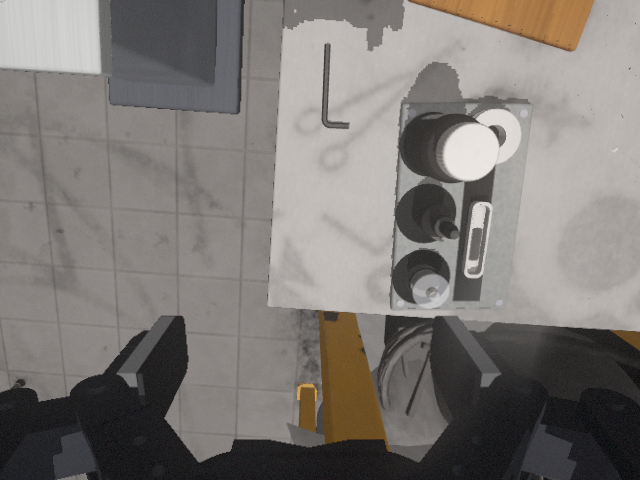

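The wrist view shows the stand at (465,205), with all three containers and the boat in view. I'll centre it for a measurement.

```bash
python3 -m creep '{"slide":[[0.3,-0.1,0],[0.6,-0.2,0],[0.8,-0.2,0],[0.8,-0.2,0],[0.8,-0.2,0],[0.8,-0.2,0]],"twist":[[0,0,0],[0,0,0],[0,0,0],[0,0,0],[0,0,0],[0,0,0]],"fingers":[1,1,1,1,1,1]}'
python3 - <<'E'
from h import *
snap("wrist","w2"); print(telemetry.get_state()["position"],telemetry.get_state()["clock"])
crop("w2",220,60,460,300,2.5,"c3")
E
```

```text
clock: 2.3
position: [0.4787, -0.2969, 0.2913]
ee_rot: [-0.001, 0.68, 0.733, -0.0]
contact_force: [-0.6, -0.2, 0.1]
width: 0.0853
[ 0.47874053 -0.29680164  0.29154872] 2.35
```

View pics/w2.png

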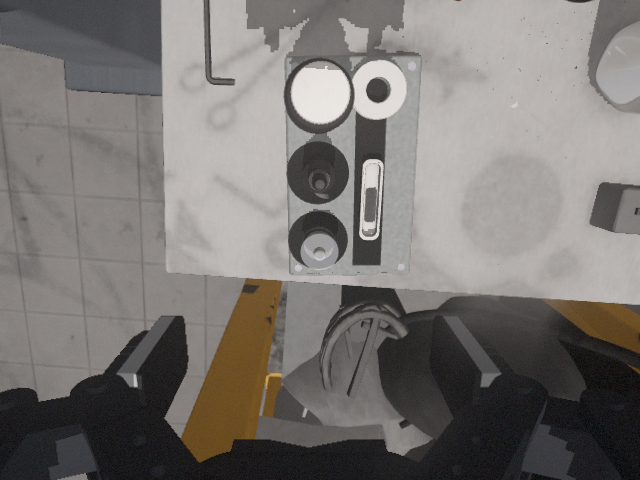

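View pics/c3.png

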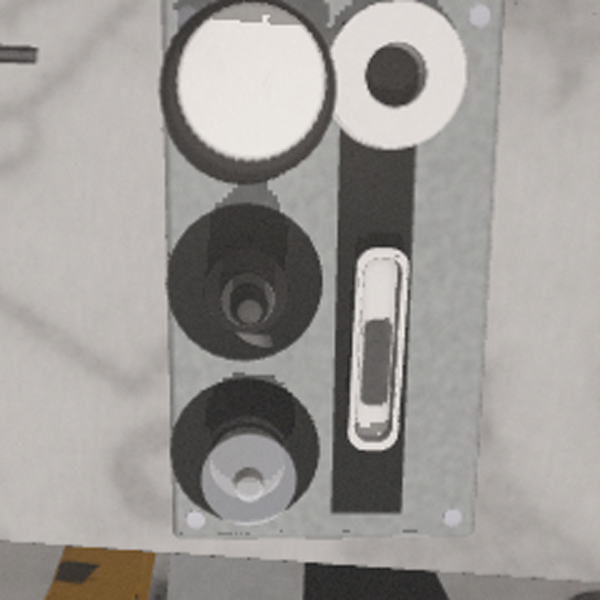

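The crop (2.5x) shows the cap centred at (251,82), the bulb tip at (248,308), the glass knob at (249,485) and the boat from (381,250) to (375,450).

Run:
```python
from h import *
r=load("w2")
q=lambda c:np.array(c)/2.5+[220,60]-0.5+0.2
for n,c,z in [("cap",(251,81),.119),("bulb",(248,308),.102),("knob",(249,485),.060),("lid",(249,475),.051),("boatA",(382,250),.022),("boatB",(374,448),.022),("padD",(245,282),.012),("padG",(245,450),.012),("screwTR",(480,15),.012),("screwBR",(453,518),.012),("screwBL",(196,520),.012),("stBL",(173,535),.012),("stBR",(474,538),.012)]:
    print(n,atz(r,[q(c)],z)[0].round(4))
print("stand TL/TR",atz(r,[(286,54),(421,54)],.012).round(4))
P=depthpts(r)
Z=P[...,2]
def fit(zlo,zhi,xc,yc,rad):
    m=(Z>zlo)&(Z<zhi)&(np.hypot(P[...,0]-xc,P[...,1]-yc)<rad)
    p=P[m]; 
    if len(p)<5: print("few",len(p));return
    (c,rr)=cv2.minEnclosingCircle(p[:,:2].astype(np.float32)*1000); print(len(p),p.mean(0).round(4),"circle",np.round(c,1),round(rr,1),"zmax",p[:,2].max().round(4))
fit(.108,.13,.478,-.199,.05)
fit(.085,.12,.483,-.269,.03)
fit(.04,.056,.488,-.339,.03)
fit(.056,.07,.488,-.339,.03)
m=(Z>.018)&(Z<.03)&(abs(P[...,0]-.537)<.02)&(abs(P[...,1]+.298)<.06)
p=P[m][:,:2].astype(np.float32)*1000; print("boat",cv2.minAreaRect(p))
m=(Z>.02)&(Z<.035)&(np.hypot(P[...,0]-.53,P[...,1]+.18)<.04); print("reel",cv2.minEnclosingCircle(P[m][:,:2].astype(np.float32)*1000))
```

```text
cap [ 0.4801 -0.2025  0.119 ]
bulb [ 0.4851 -0.2696  0.102 ]
knob [ 0.4924 -0.3416  0.06  ]
lid [ 0.4925 -0.3404  0.051 ]
boatA [ 0.5382 -0.2538  0.022 ]
boatB [ 0.5443 -0.3337  0.022 ]
padD [ 0.4862 -0.2713  0.012 ]
padG [ 0.4918 -0.3413  0.012 ]
screwTR [ 0.5668 -0.1645  0.012 ]
screwBR [ 0.5835 -0.3648  0.012 ]
screwBL [ 0.4734 -0.3739  0.012 ]
stBL [ 0.4639 -0.3815  0.012 ]
stBR [ 0.5939 -0.3733  0.012 ]
stand TL/TR [[ 0.4477 -0.1634  0.012 ]
 [ 0.5741 -0.1535  0.012 ]]
2955 [ 0.48   -0.2024  0.119 ] circle [ 480.1 -202.4] 21.8 zmax 0.1213
201 [ 0.4854 -0.2696  0.0969] circle [ 485.7 -270.6] 6.5 zmax 0.1028
1024 [ 0.4923 -0.3422  0.0488] circle [ 492.4 -343.4] 18.8 zmax 0.055
92 [ 0.4924 -0.3431  0.0599] circle [ 492.7 -343.3] 5.3 zmax 0.0615
boat ((540.818603515625, -293.1103210449219), (21.24225425720215, 80.8213882446289), 2.974797248840332)
reel ((535.7047119140625, -189.33438110351562), 26.254886627197266)
```

All points agree with the pads to about 2 mm. Bottle first: the jaws are already along the stand's x axis, so I'll shift in y and descend with the jaws open.

```bash
python3 -m creep '{"slide":[[0,0.25,0],[0.01,0.5,-0.2],[0.01,0.63,-0.45],[0.01,0.63,-0.7],[0.01,0.63,-0.7],[0.01,0.63,-0.7]],"twist":[[0,0,0],[0,0,0],[0,0,0],[0,0,0],[0,0,0],[0,0,0]],"fingers":[1,1,1,1,1,1]}'
python3 - <<'E'
from h import *
snap("wrist","w3"); s=telemetry.get_state(); print(s["position"],s["contact_force"])
E
```

```text
clock: 2.95
position: [0.4815, -0.2025, 0.1872]
ee_rot: [0.0, 0.68, 0.733, -0.0]
contact_force: [0.5, -0.3, 0.3]
width: 0.0856
[ 0.48250818 -0.20318327  0.18827766] [ 1.38349149 -0.41273216  1.46779218]
```

View pics/w3.png

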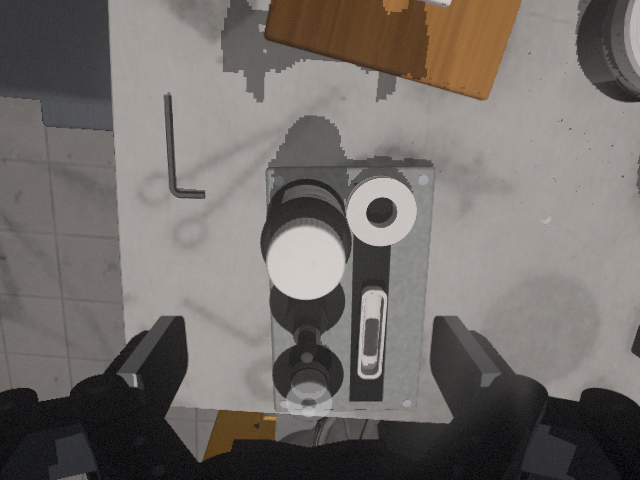

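The cap centre at (306,262) sits on the jaws' midline (about 309). Descending and closing at moderate force.

```bash
python3 -m creep '{"slide":[[0,0,-0.25],[0,0,-0.5],[0,0,-0.75],[0,0,-0.87],[0,0,-0.87],[0,0,-0.87],[0,0,-0.87],[0,0,-0.87],[0,0,-0.87],[0,0,-0.87],[0,0,-0.87],[0,0,-0.87]],"twist":[[0,0,0],[0,0,0],[0,0,0],[0,0,0],[0,0,0],[0,0,0],[0,0,0],[0,0,0],[0,0,0],[0,0,0],[0,0,0],[0,0,0]],"fingers":[1,1,1,1,1,-0.1,-0.1,-0.1,-0.1,-0.1,-0.1,-0.1]}' 40
python3 - <<'E'
from h import *
s=telemetry.get_state(); print(s["position"],s["contact_force"],s["width"],s["qpos"])
E
```

```text
clock: 4.2
position: [0.4831, -0.2033, 0.0585]
ee_rot: [0.002, 0.68, 0.734, 0.0]
contact_force: [-2.6, -0.6, 5.0]
width: 0.0553
[ 0.48310815 -0.20331737  0.05846599] [-2.56891672 -0.56613986  4.96352944] 0.055266500747128286 [-5.30527248e-01  3.57075413e-01  1.86670903e+00 -1.11769614e-03
  9.13136905e-01 -6.06301459e-01]
```

Gripped at 55 mm. Lifting, then on to the tray at a gentle pace.

```bash
python3 -m creep '{"slide":[[0,0,0.1],[0,0,0.25],[0,0,0.45],[0,0.1,0.65],[0,0.25,0.8],[0,0.45,0.8],[0,0.65,0.8],[0,0.85,0.8],[0,1,0.8]],"twist":[[0,0,0],[0,0,0],[0,0,0],[0,0,0],[0,0,0],[0,0,0],[0,0,0],[0,0,0],[0,0,0]],"fingers":[-0.1,-0.1,-0.1,-0.1,-0.1,-0.1,-0.1,-0.1,-0.1]}' 40
python3 -m creep '{"slide":[[0,0.2,0],[0,0.4,0],[0.05,0.6,0],[0.1,0.8,0],[0.16,1,0]],"twist":[[0,0,0],[0,0,0],[0,0,0],[0,0,0],[0,0,0]],"fingers":[-0.1,-0.1,-0.1,-0.1,-0.1]}'
python3 - <<'E'
from h import *
snap("wrist","w4"); s=telemetry.get_state(); print(s["position"],s["width"])
E
```

```text
clock: 5.1
position: [0.4821, -0.0505, 0.1775]
ee_rot: [0.001, 0.68, 0.734, 0.001]
contact_force: [0.3, 0.8, -1.6]
width: 0.0551
clock: 5.6
position: [0.5064, 0.0993, 0.1775]
ee_rot: [0.001, 0.68, 0.733, 0.001]
contact_force: [0.8, -1.1, -1.7]
width: 0.0551
[0.50833818 0.10386344 0.17757414] 0.05468080678168997
```

View pics/w4.png

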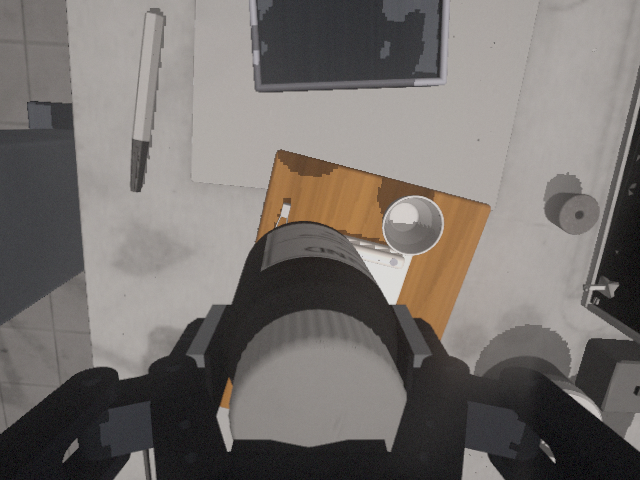

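The bottle hangs upright in the jaws, and the tray's near rim is visible at (258–445, 87).

```bash
python3 -m creep '{"slide":[[0,0.2,0],[0,0.4,0],[0,0.6,0],[0,0.8,0],[0,1,0],[0,1,0]],"twist":[[0,0,0],[0,0,0],[0,0,0],[0,0,0],[0,0,0],[0,0,0]],"fingers":[-0.1,-0.1,-0.1,-0.1,-0.1,-0.1]}'
python3 - <<'E'
from h import *
r=snap("wrist","w5"); s=telemetry.get_state(); print(s["position"],s["width"])
E
```

```text
clock: 6.25
position: [0.5064, 0.2515, 0.1772]
ee_rot: [-0.0, 0.679, 0.735, 0.002]
contact_force: [-0.1, -1.5, -0.5]
width: 0.0548
[0.50614112 0.24945131 0.17698498] 0.05464554327094554
```

View pics/w5.png

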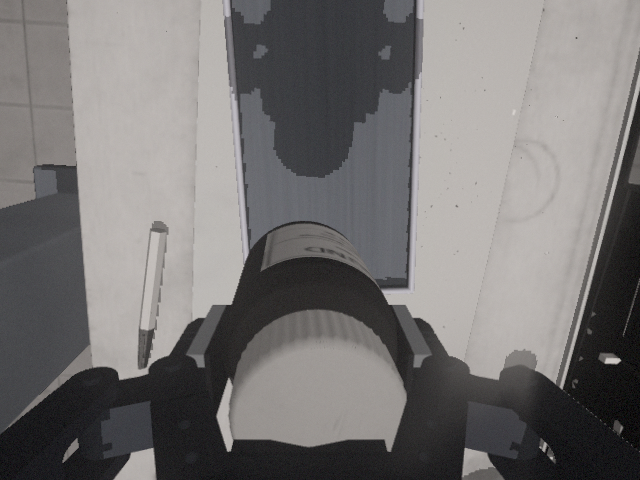

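The tray's rims show at left (245,250), right near corner (413,290) and far (228,10) and (421,10). I'll check its pose against these.

Run:
```python
from h import *
r=load("w5"); print(atz(r,[(413,290),(423,10),(224,10),(243,250)],.021).round(4))
```

```text
[[0.5922 0.207  0.021 ]
 [0.5701 0.4016 0.021 ]
 [0.4411 0.391  0.021 ]
 [0.4597 0.2291 0.021 ]]
```

```bash
python3 -m creep '{"slide":[[0,0.2,0],[0,0.4,0],[0,0.6,0],[0,0.8,0],[0,0.88,0],[0,0.88,-0.2],[0,0.88,-0.4],[0,0.88,-0.6],[0,0.88,-0.7],[0,0.88,-0.77],[0,0.88,-0.8],[0,0.88,-0.81],[0,0.88,-0.81]],"twist":[[0,0,0],[0,0,0],[0,0,0],[0,0,0],[0,0,0],[0,0,0],[0,0,0],[0,0,0],[0,0,0],[0,0,0],[0,0,0],[0,0,0],[0,0,0]],"fingers":[-0.1,-0.1,-0.1,-0.1,-0.1,-0.1,-0.1,-0.1,-0.1,-0.1,-0.1,-0.1,-0.1]}'
```

```text
clock: 7.6
position: [0.5056, 0.3788, 0.0566]
ee_rot: [0.0, 0.68, 0.733, -0.0]
contact_force: [-3.2, -2.2, 5.4]
width: 0.0553
```

Contact is felt at 5 N, so the bottle is on the floor of the tray. Releasing, rising, checking, then heading back.

```bash
python3 -m creep '{"slide":[[0,0,0],[0,0,0],[0,0,0],[0,0,0],[0,0,0.25],[0,0,0.5],[0,0,0.8],[0,-0.3,0.8],[0,-0.6,0.8],[0,-0.9,0.8],[0,-1,0.8]],"twist":[[0,0,0],[0,0,0],[0,0,0],[0,0,0],[0,0,0],[0,0,0],[0,0,0],[0,0,0],[0,0,0],[0,0,0],[0,0,0]],"fingers":[1,1,1,1,1,1,1,1,1,1,1]}'
python3 - <<'E'
from h import *
r=snap("wrist","w6"); s=telemetry.get_state(); print(s["position"],s["width"])
P=depthpts(r);Z=P[...,2]; m=(Z>.1)&(Z<.125)&(np.hypot(P[...,0]-.506,P[...,1]-.38)<.06); print(cv2.minEnclosingCircle(P[m][:,:2].astype(np.float32)*1000),P[m].mean(0))
E
```

```text
clock: 8.7
position: [0.5054, 0.2265, 0.1744]
ee_rot: [0.001, 0.681, 0.733, -0.001]
contact_force: [0.2, 0.8, -0.1]
width: 0.0851
[0.50559457 0.22589043 0.17449729] 0.08556589519514114
((0.0, 0.0), 0.0) [nan nan nan]<stdin>:3: RuntimeWarning: Mean of empty slice.
  ret = um.true_divide(
```

View pics/w6.png

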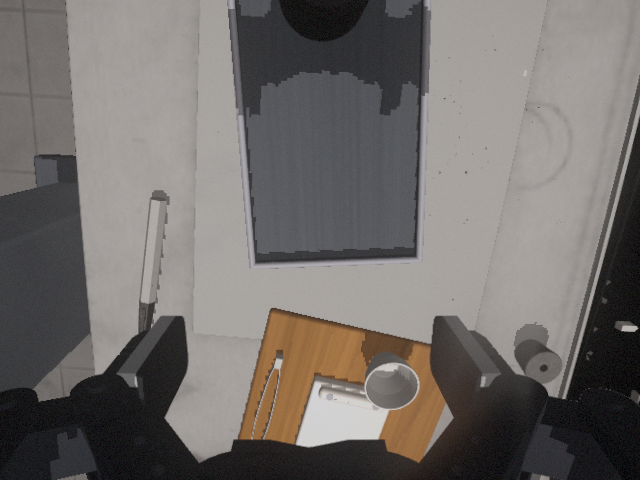

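The bottle's base is upright in the tray at (322,20). Going back for the dropper.

```bash
python3 -m creep '{"slide":[[0,-0.33,0],[0,-0.66,0],[0,-1,0],[0,-1,0]],"twist":[[0,0,0],[0,0,0],[0,0,0],[0,0,0]],"fingers":[1,1,1,1]}'
python3 -m creep '{"slide":[[0,-0.33,0],[-0.07,-0.66,0],[-0.135,-1,0],[-0.135,-1,0]],"twist":[[0,0,0],[0,0,0],[0,0,0],[0,0,0]],"fingers":[1,1,1,1]}'
python3 -m creep '{"slide":[[0,-0.33,0],[0,-0.66,0],[0,-1,0],[0,-1,0],[0,-1,0]],"twist":[[0,0,0],[0,0,0],[0,0,0],[0,0,0],[0,0,0]],"fingers":[0.2,0.2,0.2,0.2,0.2]}'
python3 - <<'E'
from h import *
r=snap("wrist","w7"); s=telemetry.get_state(); print(s["position"],s["width"])
P=depthpts(r);Z=P[...,2]
for lo,hi,x,y in [(.085,.12,.485,-.27),(.056,.07,.492,-.343)]:
    m=(Z>lo)&(Z<hi)&(np.hypot(P[...,0]-x,P[...,1]-y)<.025); print(cv2.minEnclosingCircle(P[m][:,:2].astype(np.float32)*1000),np.median(P[m],0))
E
```

```text
clock: 9.15
position: [0.5065, 0.0757, 0.1744]
ee_rot: [0.001, 0.682, 0.732, -0.001]
contact_force: [-0.3, -0.3, 0.8]
width: 0.0854
clock: 9.55
position: [0.4859, -0.0738, 0.1744]
ee_rot: [0.001, 0.682, 0.732, -0.001]
contact_force: [0.2, 0.7, -0.0]
width: 0.0851
clock: 10.05
position: [0.4867, -0.2196, 0.1739]
ee_rot: [-0.0, 0.68, 0.733, 0.001]
contact_force: [0.3, 0.7, -0.4]
width: 0.0512
[ 0.48632061 -0.21850104  0.17394245] 0.05081707678409553
((485.5893859863281, -270.0313415527344), 6.456546306610107) [ 0.48546991 -0.26740397  0.09593842]
((492.7371826171875, -342.85382080078125), 5.587831974029541) [ 0.49233067 -0.34200139  0.05980857]
```

View pics/w7.png

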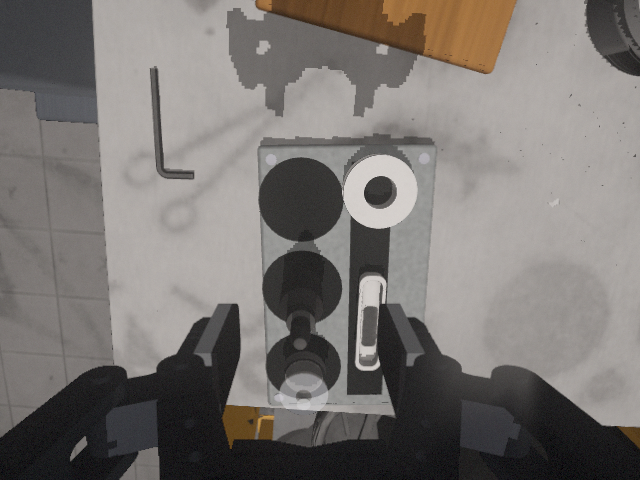

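The freed pad shows at (301,199). The bulb at (300,342) fits the jaws' midline once the 4.3° yaw is allowed for. Descending on the dropper.

```bash
python3 -m creep '{"slide":[[0,-0.33,0],[0,-0.33,0],[0,-0.33,-0.25],[0,-0.33,-0.5],[0,-0.33,-0.75],[0,-0.33,-0.94],[0,-0.33,-0.94],[0,-0.33,-0.94],[0,-0.33,-0.94],[0,-0.33,-0.94],[0,-0.33,-0.94],[0,-0.33,-0.94],[0,-0.33,-0.94]],"twist":[[0,0,0],[0,0,0],[0,0,0],[0,0,0],[0,0,0],[0,0,0],[0,0,0],[0,0,0],[0,0,0],[0,0,0],[0,0,0],[0,0,0],[0,0,0]],"fingers":[0.2,0.2,0.2,0.2,0.2,0.2,0.2,-0.6,-0.6,-0.6,-0.6,-0.6,-0.6]}' 30
```

```text
clock: 11.4
position: [0.4864, -0.27, 0.0346]
ee_rot: [0.001, 0.68, 0.733, 0.0]
contact_force: [-0.7, 1.7, 6.3]
width: 0.0298
```

Gripped at 29.8 mm. Lifting and carrying it to the middle of the tray.

```bash
python3 -m creep '{"slide":[[0,0,0.1],[0,0,0.25],[0,0,0.45],[0,0.1,0.65],[0,0.25,0.85],[0,0.45,0.94],[0,0.65,0.94],[0,0.85,0.94],[0,1,0.94]],"twist":[[0,0,0],[0,0,0],[0,0,0],[0,0,0],[0,0,0],[0,0,0],[0,0,0],[0,0,0],[0,0,0]],"fingers":[-0.6,-0.6,-0.6,-0.6,-0.6,-0.6,-0.6,-0.6,-0.6]}'
python3 -m creep '{"slide":[[0,0.2,0],[0.05,0.4,0],[0.1,0.6,0],[0.15,0.8,0],[0.195,1,0]],"twist":[[0,0,0],[0,0,0],[0,0,0],[0,0,0],[0,0,0]],"fingers":[-0.6,-0.6,-0.6,-0.6,-0.6]}'
python3 -m creep '{"slide":[[0,0.2,0],[0,0.4,0],[0,0.6,0],[0,0.8,0],[0,1,0],[0,1,0]],"twist":[[0,0,0],[0,0,0],[0,0,0],[0,0,0],[0,0,0],[0,0,0]],"fingers":[-0.6,-0.6,-0.6,-0.6,-0.6,-0.6]}'
python3 - <<'E'
from h import *
r=snap("wrist","w8"); s=telemetry.get_state(); print(s["position"],s["width"])
E
```

```text
clock: 12.3
position: [0.485, -0.1179, 0.1745]
ee_rot: [-0.0, 0.68, 0.734, 0.0]
contact_force: [0.6, 1.0, -1.0]
width: 0.0294
clock: 12.8
position: [0.5149, 0.0315, 0.1743]
ee_rot: [0.0, 0.68, 0.733, -0.0]
contact_force: [0.1, -0.9, -0.1]
width: 0.0295
clock: 13.4
position: [0.5146, 0.1835, 0.1742]
ee_rot: [-0.001, 0.679, 0.735, 0.001]
contact_force: [-0.2, -0.6, -1.4]
width: 0.0294
[0.51455264 0.18163702 0.17410153] 0.02982744182554397
```

View pics/w8.png

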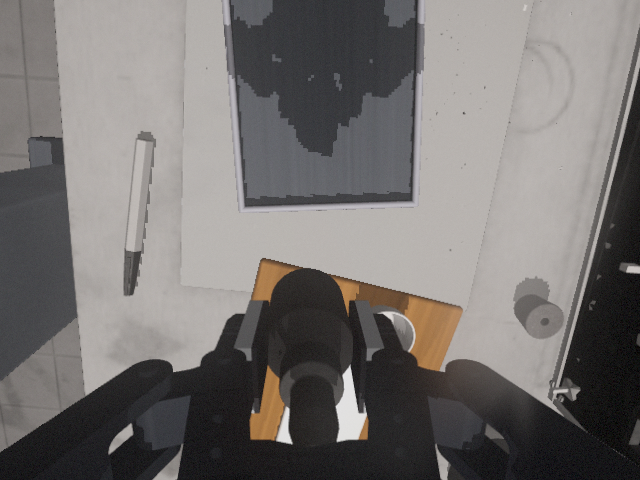

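```bash
python3 -m creep '{"slide":[[0,0.2,0],[0,0.4,0],[0,0.6,0],[0,0.75,0],[0,0.8,0],[0,0.8,-0.2],[0,0.8,-0.4],[0,0.8,-0.6],[0,0.8,-0.8],[0,0.8,-0.9],[0,0.8,-0.94],[0,0.8,-0.953],[0,0.8,-0.953]],"twist":[[0,0,0],[0,0,0],[0,0,0],[0,0,0],[0,0,0],[0,0,0],[0,0,0],[0,0,0],[0,0,0],[0,0,0],[0,0,0],[0,0,0],[0,0,0]],"fingers":[-0.6,-0.6,-0.6,-0.6,-0.6,-0.6,-0.6,-0.6,-0.6,-0.6,-0.6,-0.6,-0.6]}'
```

```text
clock: 14.75
position: [0.5143, 0.2986, 0.0327]
ee_rot: [0.0, 0.68, 0.733, -0.001]
contact_force: [-1.4, 0.3, 1.9]
width: 0.0296
```

The dropper has touched down. Releasing and going back for the glass.

```bash
python3 -m creep '{"slide":[[0,0,0],[0,0,0],[0,0,0],[0,0,0.25],[0,0,0.5],[0,0,0.75],[0,0,0.953],[0,-0.3,0.953],[0,-0.6,0.953],[0,-0.9,0.953],[0,-1,0.953]],"twist":[[0,0,0],[0,0,0],[0,0,0],[0,0,0],[0,0,0],[0,0,0],[0,0,0],[0,0,0],[0,0,0],[0,0,0],[0,0,0]],"fingers":[0.2,0.2,0.2,0.2,0.2,0.2,0.2,0.2,0.2,0.2,0.2]}'
python3 - <<'E'
from h import *
r=snap("wrist","w9"); s=telemetry.get_state(); print(s["position"],s["width"])
E
python3 -m creep '{"slide":[[0,-0.33,0],[0,-0.66,0],[0,-1,0],[0,-1,0]],"twist":[[0,0,0],[0,0,0],[0,0,0],[0,0,0]],"fingers":[0.2,0.2,0.2,0.2]}'
python3 -m creep '{"slide":[[0,-0.33,0],[-0.07,-0.66,0],[-0.147,-1,0],[-0.147,-1,0]],"twist":[[0,0,0],[0,0,0],[0,0,0],[0,0,0]],"fingers":[0.2,0.2,0.2,0.2]}'
python3 -m creep '{"slide":[[0,-0.33,0],[0,-0.66,0],[0,-1,0],[0,-1,0],[0,-1,0]],"twist":[[0,0,0],[0,0,0],[0,0,0],[0,0,0],[0,0,0]],"fingers":[0.08,0.08,0.08,0.08,0.08]}'
python3 - <<'E'
from h import *
r=snap("wrist","w10"); s=telemetry.get_state(); print(s["position"],s["width"])
E
```

```text
clock: 15.85
position: [0.5145, 0.147, 0.1744]
ee_rot: [0.001, 0.681, 0.733, -0.001]
contact_force: [0.0, 0.2, 0.3]
width: 0.0513
[0.51469853 0.1463966  0.17442447] 0.05107809595198853
clock: 16.3
position: [0.5157, -0.004, 0.1744]
ee_rot: [0.001, 0.682, 0.732, -0.001]
contact_force: [-0.3, 0.5, 0.6]
width: 0.0511
clock: 16.7
position: [0.493, -0.1534, 0.1743]
ee_rot: [0.001, 0.681, 0.732, -0.001]
contact_force: [0.9, -0.1, 0.1]
width: 0.051
clock: 17.2
position: [0.4937, -0.2988, 0.1737]
ee_rot: [-0.001, 0.68, 0.733, 0.001]
contact_force: [0.0, 0.7, 0.1]
width: 0.0463
[ 0.49345173 -0.29775015  0.17380117] 0.0460376869168476
```

View pics/w9.png

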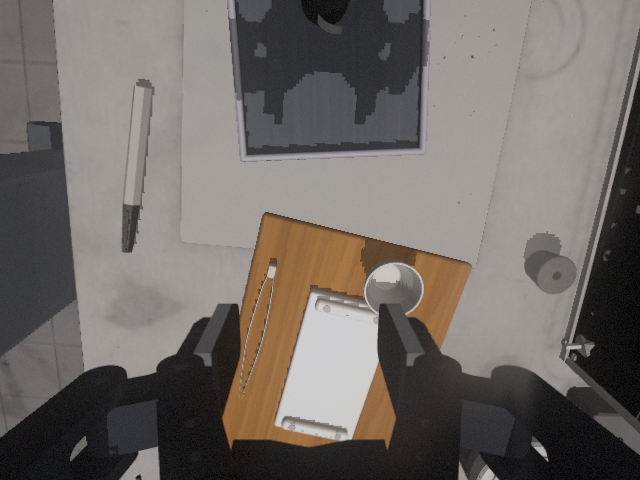

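View pics/w10.png

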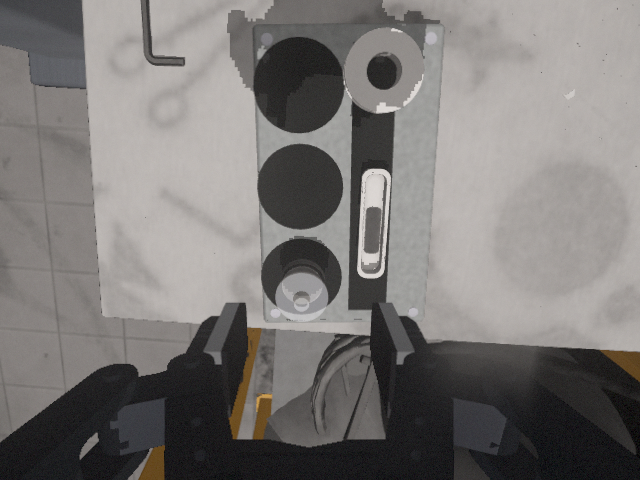

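The dropper stands in the tray (w9, near (325,15)). The two empty pads are at (299,85) and (300,187), with the glass at (302,295). Measuring the pads and boat here, then descending.

```bash
python3 -m creep '{"slide":[[0,-0.287,0],[0,-0.287,0],[0,-0.287,-0.2],[0,-0.287,-0.4],[0,-0.287,-0.6],[0,-0.287,-0.6]],"twist":[[0,0,0],[0,0,0],[0,0,0],[0,0,0],[0,0,0],[0,0,0]],"fingers":[0.08,0.08,0.08,0.08,0.08,0.08]}'
python3 - <<'E'
from h import *
r=load("w10")
g=cv2.cvtColor(r["img"],cv2.COLOR_BGR2GRAY)
for u,v in [(299,85),(300,187)]:
    m=np.zeros_like(g); cv2.circle(m,(u,v),52,255,-1); 
    b=((g<75)&(m>0)).astype(np.uint8)
    b=cv2.morphologyEx(b,cv2.MORPH_OPEN,np.ones((5,5)))
    c=max(cv2.findContours(b,0,1)[0],key=cv2.contourArea); h=c.reshape(-1,2)
    w=atz(r,h,.012); print(cv2.minEnclosingCircle(w[:,:2].astype(np.float32)*1000),cv2.fitEllipse(w[:,:2].astype(np.float32)*1000)[:2])
P=depthpts(r);Z=P[...,2]
m=(Z>.018)&(Z<.03)&(abs(P[...,0]-.541)<.02)&(abs(P[...,1]+.295)<.06); print("boat",cv2.minAreaRect(P[m][:,:2].astype(np.float32)*1000))
for lo,hi in [(.04,.056),(.056,.07)]:
    m=(Z>lo)&(Z<hi)&(np.hypot(P[...,0]-.492,P[...,1]+.343)<.025); print(cv2.minEnclosingCircle(P[m][:,:2].astype(np.float32)*1000))
print(telemetry.get_state()["position"])
snap("wrist","w11")
E
```

```text
clock: 17.85
position: [0.4907, -0.3377, 0.0806]
ee_rot: [-0.005, 0.679, 0.734, 0.0]
contact_force: [0.1, 0.1, 0.8]
width: 0.046
((479.85888671875, -201.3787384033203), 31.584808349609375) ((479.8539733886719, -201.6404266357422), (61.70306396484375, 62.099876403808594))
((485.7066345214844, -271.724853515625), 31.157684326171875) ((485.767822265625, -271.6878356933594), (61.47641372680664, 61.53839111328125))
boat ((540.6476440429688, -293.0850830078125), (21.02420425415039, 81.4126968383789), 3.4335062503814697)
((492.6485290527344, -343.2007751464844), 18.875991821289062)
((492.8465881347656, -343.05340576171875), 5.568359375)
[ 0.49074353 -0.33767552  0.08056888]
```

View pics/w11.png

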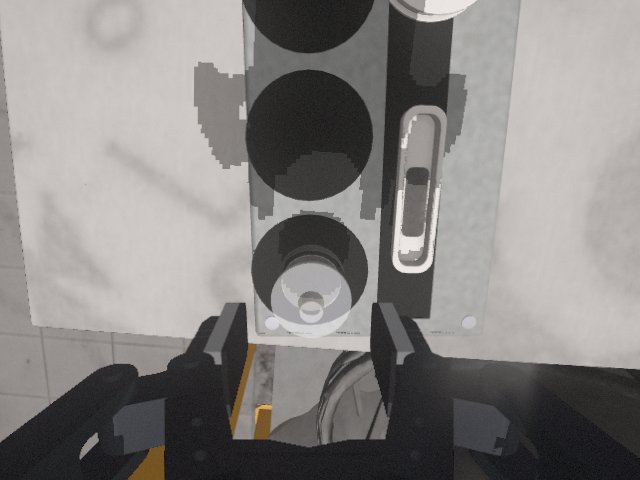

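The glass at (312,300) is centred between the jaws, and the freed pads measure (0.480,-0.2015) and (0.486,-0.272), as expected. Closing the remaining descent.

```bash
python3 -c "
from h import *
s=telemetry.get_state();print(s['position'],s['ee_rot'],s['qpos'],s['qd'])"
python3 -m creep '{"slide":[[0,0,-0.15],[0,0,-0.3],[0,0,-0.4],[0,0,-0.433],[0,0,-0.433],[0,0,-0.433]],"twist":[[0,0,0],[0,0,0],[0,0,0],[0,0,0],[0,0,0],[0,0,0]],"fingers":[0.08,0.08,0.08,0.08,0.08,0.08]}'
python3 -c "
from h import *
s=telemetry.get_state();print(s['position'],s['ee_rot'],s['qpos'],s['qd'])"
```

```text
[ 0.49216985 -0.33922638  0.08287793] [-2.66003187e-03  6.79018065e-01  7.34116678e-01  3.07492015e-04] [-7.20299527e-01  4.27164647e-01  1.66629526e+00  8.67259008e-04
  1.05343509e+00 -7.98671675e-01] [-0.00872684 -0.03127634 -0.06573113 -0.00339034  0.00040394 -0.00468809]
clock: 18.5
position: [0.494, -0.343, 0.021]
ee_rot: [0.001, 0.68, 0.734, 0.0]
contact_force: [-0.1, -0.3, -0.2]
width: 0.0461
[ 0.49401973 -0.34295635  0.02104071] [1.47878787e-03 6.79544150e-01 7.33633112e-01 1.35140381e-04] [-7.22610328e-01  4.96145345e-01  1.73173012e+00  2.50202938e-04
  9.10753891e-01 -7.99275536e-01] [-0.00432797 -0.00249447 -0.00085796 -0.0006587  -0.00400013 -0.00038873]
```

```bash
python3 -m creep '{"slide":[[0,0,0],[0,0,0],[0,0,0],[0,0,0],[0,0,0]],"twist":[[0,0,0],[0,0,0],[0,0,0],[0,0,0],[0,0,0]],"fingers":[-0.5,-0.5,-0.5,-0.5,-0.5]}' 25
python3 -m creep '{"slide":[[0,0,0.1],[0,0,0.25],[0,0,0.45],[0,0.1,0.65],[0,0.25,0.8],[0,0.45,0.8],[0,0.65,0.8],[0,0.85,0.8],[0,1,0.8]],"twist":[[0,0,0],[0,0,0],[0,0,0],[0,0,0],[0,0,0],[0,0,0],[0,0,0],[0,0,0],[0,0,0]],"fingers":[-0.5,-0.5,-0.5,-0.5,-0.5,-0.5,-0.5,-0.5,-0.5]}'
python3 -c "
from h import *
snap('wrist','w12');s=telemetry.get_state();print(s['position'],s['width'])"
```

```text
clock: 19.0
position: [0.4936, -0.3432, 0.0209]
ee_rot: [0.001, 0.68, 0.733, 0.0]
contact_force: [-0.4, 1.1, 6.0]
width: 0.0343
clock: 19.9
position: [0.4925, -0.1908, 0.1397]
ee_rot: [-0.0, 0.68, 0.734, 0.0]
contact_force: [0.1, 0.2, -0.7]
width: 0.0341
[ 0.49176645 -0.18745612  0.13958967] 0.0344565672924153
```

View pics/w12.png

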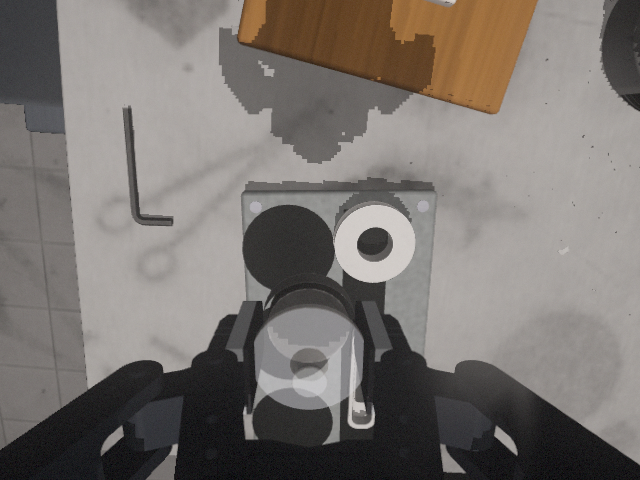

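The glass is held upright at 34 mm. Carrying it to the tray's near end.

```bash
python3 -m creep '{"slide":[[0,0.2,0],[0.05,0.4,0],[0.1,0.6,0],[0.15,0.8,0],[0.207,1,0]],"twist":[[0,0,0],[0,0,0],[0,0,0],[0,0,0],[0,0,0]],"fingers":[-0.5,-0.5,-0.5,-0.5,-0.5]}'
python3 -m creep '{"slide":[[0,0.2,0],[0,0.4,0],[0,0.6,0],[0,0.8,0],[0,1,0]],"twist":[[0,0,0],[0,0,0],[0,0,0],[0,0,0],[0,0,0]],"fingers":[-0.5,-0.5,-0.5,-0.5,-0.5]}'
python3 -m creep '{"slide":[[0,0.2,0],[0,0.4,0],[0,0.6,0],[0,0.75,0],[0,0.824,0],[0,0.824,0],[0,0.824,0]],"twist":[[0,0,0],[0,0,0],[0,0,0],[0,0,0],[0,0,0],[0,0,0],[0,0,0]],"fingers":[-0.5,-0.5,-0.5,-0.5,-0.5,-0.5,-0.5]}'
python3 -c "
from h import *
snap('wrist','w13');s=telemetry.get_state();print(s['position'],s['width'])"
```

```text
clock: 20.45
position: [0.5241, -0.0417, 0.1397]
ee_rot: [0.0, 0.68, 0.733, 0.0]
contact_force: [-0.5, -0.2, 0.4]
width: 0.0342
clock: 20.95
position: [0.5241, 0.1084, 0.1396]
ee_rot: [0.0, 0.68, 0.733, 0.0]
contact_force: [0.7, 0.1, -0.3]
width: 0.0344
clock: 21.65
position: [0.5239, 0.2302, 0.1393]
ee_rot: [0.0, 0.68, 0.734, -0.0]
contact_force: [-0.3, -0.5, -0.4]
width: 0.0339
[0.52389331 0.22989959 0.13931883] 0.03436697105997946
```

View pics/w13.png

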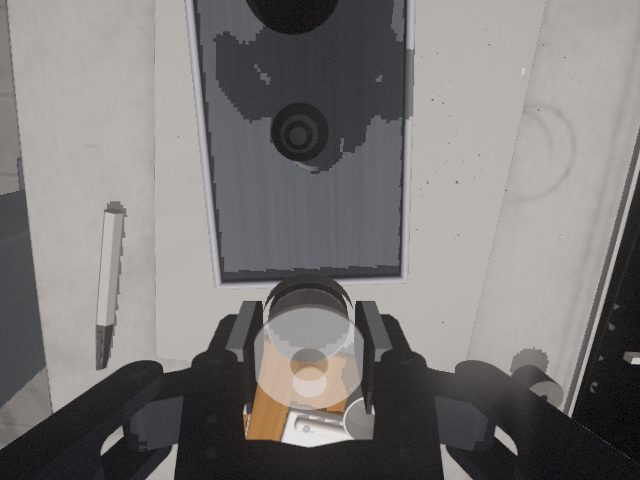

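The dropper stands upright at (299,135), with the bottle behind it. Lowering the glass.

```bash
python3 -m creep '{"slide":[[0,0,-0.15],[0,0,-0.3],[0,0,-0.45],[0,0,-0.6],[0,0,-0.7],[0,0,-0.77],[0,0,-0.8],[0,0,-0.814],[0,0,-0.814],[0,0,-0.814]],"twist":[[0,0,0],[0,0,0],[0,0,0],[0,0,0],[0,0,0],[0,0,0],[0,0,0],[0,0,0],[0,0,0],[0,0,0]],"fingers":[-0.5,-0.5,-0.5,-0.5,-0.5,-0.5,-0.5,-0.5,-0.5,-0.5]}'
python3 -m creep '{"slide":[[0,0,0],[0,0,0],[0,0,0],[0,0,0],[0,0,0.2],[0,0,0.4],[0,0,0.6],[0,0,0.8],[0,-0.3,1],[0,-0.6,1],[0,-1,1],[0,-1,1]],"twist":[[0,0,0],[0,0,0],[0,0,0],[0,0,0],[0,0,0],[0,0,0],[0,0,0],[0,0,0],[0,0,0],[0,0,0],[0,0,0],[0,0,0]],"fingers":[0.08,0.08,0.08,0.08,0.08,0.08,0.08,0.08,0.08,0.08,0.08,0.08]}'
python3 -c "
from h import *
snap('wrist','w14');s=telemetry.get_state();print(s['position'],s['width'])"
```

```text
clock: 22.7
position: [0.5234, 0.23, 0.0188]
ee_rot: [0.0, 0.68, 0.733, -0.001]
contact_force: [-3.0, -2.4, 6.1]
width: 0.0342
clock: 23.9
position: [0.5238, 0.0768, 0.1676]
ee_rot: [0.001, 0.681, 0.732, -0.001]
contact_force: [0.3, 0.1, -0.0]
width: 0.0464
[0.52387535 0.07747099 0.16739556] 0.046160080541350616
```

View pics/w14.png

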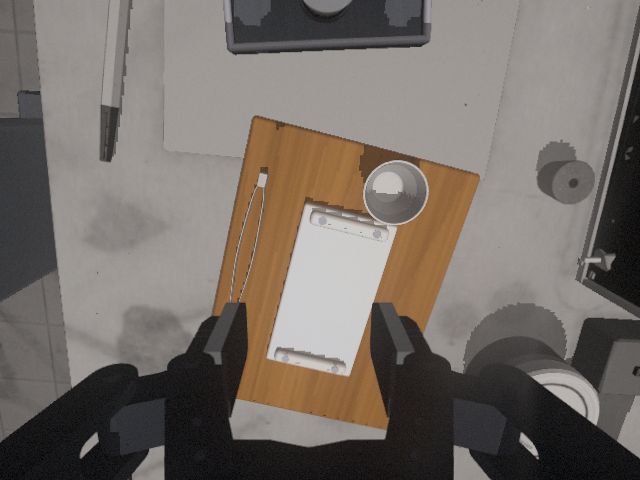

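The plate's corners are at about (305,203), (396,228), (352,375) and (268,358), and the glass base is in the tray at the top. Measuring the plate.

Run:
```python
from h import *
crop("w14",250,150,450,400,2.4,"c4")
r=load("w14")
c=atz(r,[(305,203),(396,228),(352,375),(268,358)],.018); print(c.round(4),c.mean(0).round(4))
b=atz(r,[(319,219),(377,234),(281,356),(337,369)],.024); print(b.round(4),b.mean(0).round(4))
for a,d in [(c[2],c[1]),(c[3],c[0]),(b[2],b[0]),(b[3],b[1])]:
    v=d-a; print(np.linalg.norm(v).round(4),np.degrees(np.arctan2(-v[0],v[1])).round(2))
P=depthpts(r); Z=P[...,2]; m=(np.hypot(P[...,0]-atz(r,[(395,190)],.03)[0,0],P[...,1]-atz(r,[(395,190)],.03)[0,1])<.04); print("crucible h",np.nanmax(Z[m]),cv2.minEnclosingCircle(P[m&(Z>.03)][:,:2].astype(np.float32)*1000))
```

```text
[[ 0.5205  0.0941  0.018 ]
 [ 0.5876  0.0806  0.018 ]
 [ 0.5684 -0.0438  0.018 ]
 [ 0.4998 -0.033   0.018 ]] [0.5441 0.0245 0.018 ]
[[ 0.5311  0.0846  0.024 ]
 [ 0.5732  0.0767  0.024 ]
 [ 0.5102 -0.0268  0.024 ]
 [ 0.555  -0.0352  0.024 ]] [0.5424 0.0248 0.024 ]
0.126 -8.75
0.1288 -9.24
0.1133 -10.61
0.1134 -9.24
crucible h 0.2585109632469187 ((573.2843627929688, 101.8865737915039), 30.864704132080078)
```

View pics/c4.png

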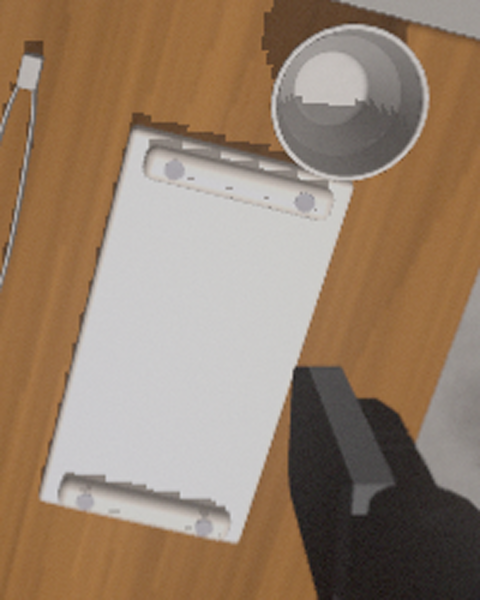

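The rest's centre is (0.5425,0.024) with yaw -9.5°, agreeing with the top camera. Now fetching the boat.

```bash
python3 -m creep '{"slide":[[0,-0.33,0],[0,-0.66,0],[0,-1,0],[0,-1,0]],"twist":[[0,0,0],[0,0,0],[0,0,0],[0,0,0]],"fingers":[0.08,0.08,0.08,0.08]}'
python3 -m creep '{"slide":[[0,-0.33,0],[0.05,-0.66,0],[0.115,-1,0],[0.115,-1,0]],"twist":[[0,0,0],[0,0,0],[0,0,0],[0,0,0]],"fingers":[0.08,0.08,0.08,0.08]}'
python3 -m creep '{"slide":[[0,-0.25,0],[0,-0.494,0],[0,-0.494,-0.2],[0,-0.494,-0.4],[0,-0.494,-0.5],[0,-0.494,-0.5],[0,-0.494,-0.5]],"twist":[[0,0,0],[0,0,0],[0,0,0],[0,0,0],[0,0,0],[0,0,0],[0,0,0]],"fingers":[0.08,0.08,0.08,0.08,0.08,0.08,0.08]}'
python3 - <<'E'
from h import *
r=snap('wrist','w15');s=telemetry.get_state();print(s['position'],s['width'],s['clock'])
P=depthpts(r);Z=P[...,2]
m=(Z>.018)&(Z<.03)&(abs(P[...,0]-.541)<.02)&(abs(P[...,1]+.295)<.06); print("boat",cv2.minAreaRect(P[m][:,:2].astype(np.float32)*1000))
E
```

```text
clock: 24.35
position: [0.5248, -0.0733, 0.1671]
ee_rot: [0.001, 0.681, 0.732, -0.001]
contact_force: [0.6, 0.1, -0.6]
width: 0.0461
clock: 24.75
position: [0.5436, -0.2232, 0.1669]
ee_rot: [0.002, 0.681, 0.732, -0.0]
contact_force: [0.4, 1.2, 0.5]
width: 0.046
clock: 25.45
position: [0.542, -0.2915, 0.0923]
ee_rot: [-0.0, 0.679, 0.734, 0.0]
contact_force: [1.0, 0.1, -0.1]
width: 0.046
[ 0.54235515 -0.29218177  0.09307899] 0.046362143832497295 25.5
boat ((540.6657104492188, -293.44268798828125), (20.73307228088379, 81.89828491210938), 3.573904037475586)
```

View pics/w15.png

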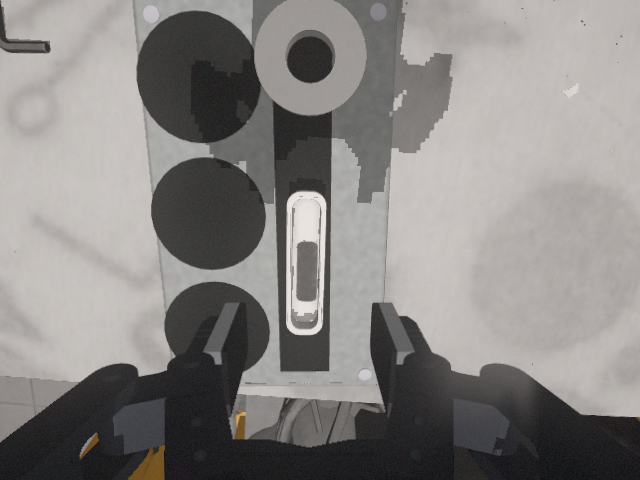

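The boat at (305,262) lies on the jaw midline, parallel to the pads. Descending and closing.

```bash
python3 -m creep '{"slide":[[0,0,-0.15],[0,0,-0.3],[0,0,-0.42],[0,0,-0.49],[0,0,-0.523],[0,0,-0.523],[0,0,-0.523],[0,0,-0.523]],"twist":[[0,0,0],[0,0,0],[0,0,0],[0,0,0],[0,0,0],[0,0,0],[0,0,0],[0,0,0]],"fingers":[0.08,0.08,0.08,0.08,0.08,0.08,0.08,0.08]}'
python3 -m creep '{"slide":[[0,0,0],[0,0,0],[0,0,0],[0,0,0],[0,0,0],[0,0,0]],"twist":[[0,0,0],[0,0,0],[0,0,0],[0,0,0],[0,0,0],[0,0,0]],"fingers":[-0.75,-0.75,-0.75,-0.75,-0.75,-0.75]}' 25
```

```text
clock: 26.3
position: [0.5419, -0.2935, 0.0149]
ee_rot: [0.001, 0.68, 0.733, 0.0]
contact_force: [-0.2, 0.5, -0.5]
width: 0.046
clock: 26.9
position: [0.5414, -0.2933, 0.0144]
ee_rot: [0.0, 0.68, 0.733, 0.0]
contact_force: [-0.7, 0.6, 5.2]
width: 0.0196
```

Gripped at 19.6 mm. Lifting and heading for the rest, turning −13.8° on the way.

```bash
python3 -m creep '{"slide":[[0,0,0.1],[0,0,0.25],[0,0,0.45],[0,0.1,0.6],[0,0.25,0.6],[0,0.45,0.6],[0,0.65,0.6],[0,0.85,0.6],[0,1,0.6]],"twist":[[0,0,0],[0,0,0],[0,0,0],[0,0,0],[0,0,0],[0,0,0],[0,0,0],[0,0,0],[0,0,0]],"fingers":[-0.75,-0.75,-0.75,-0.75,-0.75,-0.75,-0.75,-0.75,-0.75]}'
python3 -m creep '{"slide":[[0.012,0.2,0],[0.012,0.4,0],[0.012,0.6,0],[0.012,0.8,0],[0.012,1,0],[0.012,1,0]],"twist":[[0,0,-0.008],[0,0,-0.016],[0,0,-0.024],[0,0,-0.032],[0,0,-0.0383],[0,0,-0.0383]],"fingers":[-0.75,-0.75,-0.75,-0.75,-0.75,-0.75]}'
python3 - <<'E'
from h import *
r=snap('wrist','w16');s=telemetry.get_state();print(s['position'],s['width'],s['ee_rot'])
E
```

```text
clock: 27.8
position: [0.5405, -0.1412, 0.1034]
ee_rot: [-0.001, 0.68, 0.734, 0.0]
contact_force: [0.2, 0.1, 0.2]
width: 0.0194
clock: 28.4
position: [0.5421, 0.0102, 0.1034]
ee_rot: [-0.001, 0.762, 0.648, 0.0]
contact_force: [-0.5, 0.1, -0.1]
width: 0.0196
[0.5424571  0.00839564 0.10343882] 0.019682853627225466 [-2.59964008e-04  7.61776116e-01  6.47840265e-01 -2.71234176e-04]
```

View pics/w16.png

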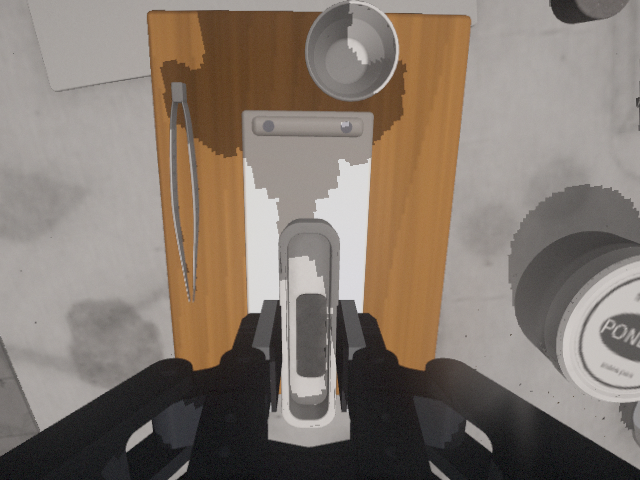

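The boat (col 309) is centred on and parallel to the plate (243–373). Lowering it.

```bash
python3 -m creep '{"slide":[[0,0.06,0],[0,0.114,0],[0,0.114,-0.15],[0,0.114,-0.3],[0,0.114,-0.42],[0,0.114,-0.5],[0,0.114,-0.54],[0,0.114,-0.56],[0,0.114,-0.56],[0,0.114,-0.56]],"twist":[[0,0,0],[0,0,0],[0,0,0],[0,0,0],[0,0,0],[0,0,0],[0,0,0],[0,0,0],[0,0,0],[0,0,0]],"fingers":[-0.75,-0.75,-0.75,-0.75,-0.75,-0.75,-0.75,-0.75,-0.75,-0.75]}'
```

```text
clock: 29.45
position: [0.5438, 0.0239, 0.0205]
ee_rot: [0.001, 0.763, 0.647, 0.001]
contact_force: [-0.6, 0.1, -0.9]
width: 0.0199
```

```bash
python3 -m creep '{"slide":[[0,0,-0.004],[0,0,-0.008],[0,0,-0.008]],"twist":[[0,0,0],[0,0,0],[0,0,0]],"fingers":[-0.75,-0.75,-0.75]}'
```

```text
clock: 29.75
position: [0.5438, 0.0239, 0.0204]
ee_rot: [0.001, 0.763, 0.647, 0.001]
contact_force: [-2.2, -0.0, 10.3]
width: 0.0197
```

Contact. Opening slowly, then rising clear and looking.

```bash
python3 -m creep '{"slide":[[0,0,0.004],[0,0,0.004],[0,0,0.004],[0,0,0.004],[0,0,0.004],[0,0,0.1],[0,0,0.3],[0,0,0.568],[0,-0.1,0.568],[0,-0.3,0.7],[0,-0.5,0.8],[0,-0.5,0.8],[0,-0.5,0.8]],"twist":[[0,0,0],[0,0,0],[0,0,0],[0,0,0],[0,0,0],[0,0,0],[0,0,0],[0,0,0],[0,0,0],[0,0,0],[0,0,0],[0,0,0],[0,0,0]],"fingers":[-0.4,-0.2,-0.1,-0.1,-0.1,-0.1,-0.1,-0.1,-0.1,-0.1,-0.1,-0.1,-0.1]}'
python3 - <<'E'
from h import *
r=snap('wrist','w17');s=telemetry.get_state();print(s['position'],s['width'],s['ee_rot'])
P=depthpts(r);Z=P[...,2]
m=(Z>.0265)&(Z<.036)&(abs(P[...,0]-.543)<.025)&(abs(P[...,1]-.024)<.05); print("boat",cv2.minAreaRect(P[m][:,:2].astype(np.float32)*1000))
E
```

```text
clock: 31.05
position: [0.5426, -0.0515, 0.1382]
ee_rot: [-0.0, 0.763, 0.646, 0.0]
contact_force: [0.0, 0.1, -0.4]
width: 0.0383
[ 0.54214909 -0.0506944   0.13770733] 0.03791953937145891 [-9.29587025e-04  7.63102763e-01  6.46276420e-01 -3.13397742e-04]
boat ((543.7537841796875, 24.13177490234375), (81.45962524414062, 20.396175384521484), 80.4132080078125)
```

View pics/w17.png

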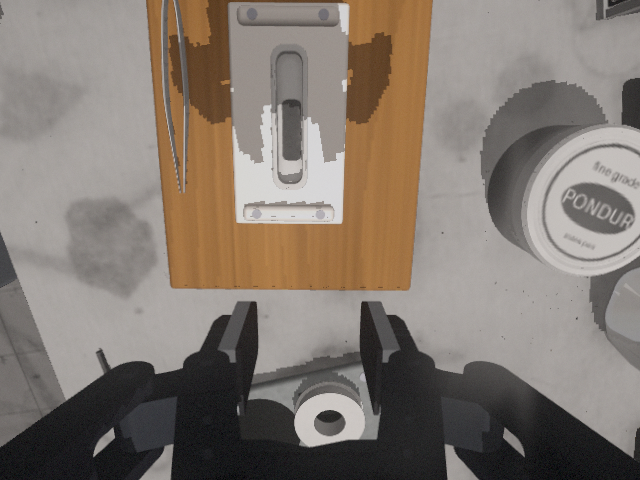

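The boat lies centred between the bars at (289,117). Now returning the containers, glass first, by retracing the same commanded poses.

```bash
python3 -m creep '{"slide":[[0,0.2,0.1],[0,0.4,0.1],[-0.05,0.6,0.1],[-0.1,0.8,0.1],[-0.127,1,0.1],[-0.127,1,0.1]],"twist":[[0,0,0.008],[0,0,0.016],[0,0,0.024],[0,0,0.032],[0,0,0.0383],[0,0,0.0383]],"fingers":[0.08,0.08,0.08,0.08,0.08,0.08]}'
python3 -m creep '{"slide":[[0,0.2,0],[0,0.4,0],[0,0.6,0],[0,0.8,0],[0,0.88,0],[0,0.88,0],[0,0.88,0],[0,0.88,0]],"twist":[[0,0,0],[0,0,0],[0,0,0],[0,0,0],[0,0,0],[0,0,0],[0,0,0],[0,0,0]],"fingers":[0.08,0.08,0.08,0.08,0.08,0.08,0.08,0.08]}'
python3 - <<'E'
from h import *
r=snap('wrist','w18');s=telemetry.get_state();print(s['position'],s['width'],s['ee_rot'])
E
```

```text
clock: 31.7
position: [0.5218, 0.1032, 0.1524]
ee_rot: [-0.002, 0.678, 0.735, -0.0]
contact_force: [-0.4, 0.0, -0.1]
width: 0.0461
clock: 32.5
position: [0.5238, 0.2297, 0.1534]
ee_rot: [0.0, 0.68, 0.733, -0.001]
contact_force: [0.7, 0.3, -0.2]
width: 0.0462
[0.5238521  0.22975829 0.15348307] 0.04599070631511138 [ 1.11682896e-04  6.80172106e-01  7.33052354e-01 -3.73761216e-04]
```

View pics/w18.png

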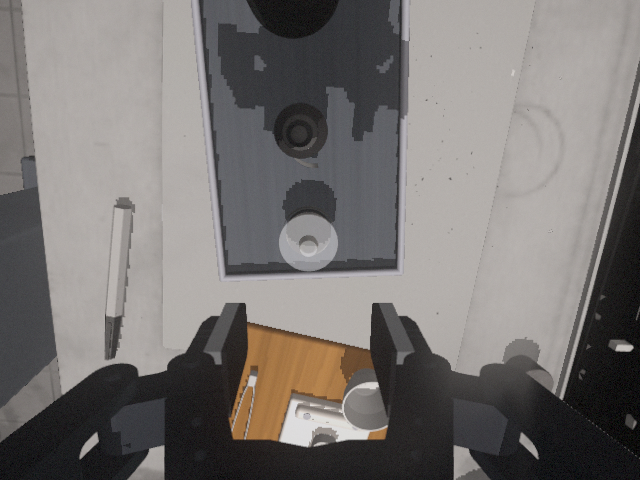

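All three stand upright: glass (308,243), dropper (300,132), bottle at the top. The position matches the release pose. Descending.

```bash
python3 -m creep '{"slide":[[0,0,-0.2],[0,0,-0.4],[0,0,-0.6],[0,0,-0.75],[0,0,-0.85],[0,0,-0.905],[0,0,-0.905],[0,0,-0.905],[0,0,-0.905]],"twist":[[0,0,0],[0,0,0],[0,0,0],[0,0,0],[0,0,0],[0,0,0],[0,0,0],[0,0,0],[0,0,0]],"fingers":[0.08,0.08,0.08,0.08,0.08,0.08,0.08,0.08,0.08]}'
python3 -m creep '{"slide":[[0,0,0],[0,0,0],[0,0,0],[0,0,0],[0,0,0],[0,0,0.1],[0,0,0.25],[0,0,0.45],[0,0,0.65],[0,0,0.81],[0,0,0.81],[0,-0.1,0.81],[0,-0.25,0.81],[0,-0.45,0.81],[0,-0.65,0.81],[0,-0.85,0.81],[0,-1,0.81]],"twist":[[0,0,0],[0,0,0],[0,0,0],[0,0,0],[0,0,0],[0,0,0],[0,0,0],[0,0,0],[0,0,0],[0,0,0],[0,0,0],[0,0,0],[0,0,0],[0,0,0],[0,0,0],[0,0,0],[0,0,0]],"fingers":[-0.5,-0.5,-0.5,-0.5,-0.5,-0.5,-0.5,-0.5,-0.5,-0.5,-0.5,-0.5,-0.5,-0.5,-0.5,-0.5,-0.5]}' 25
```

```text
clock: 33.45
position: [0.5248, 0.2311, 0.019]
ee_rot: [0.001, 0.68, 0.733, 0.001]
contact_force: [-0.1, 0.4, -0.2]
width: 0.046
clock: 35.15
position: [0.522, 0.0784, 0.1372]
ee_rot: [-0.001, 0.68, 0.733, -0.002]
contact_force: [-0.3, -0.4, -0.5]
width: 0.0336
```

```bash
python3 -m creep '{"slide":[[0,-0.2,0],[-0.05,-0.4,0],[-0.1,-0.6,0],[-0.15,-0.8,0],[-0.207,-1,0]],"twist":[[0,0,0],[0,0,0],[0,0,0],[0,0,0],[0,0,0]],"fingers":[-0.5,-0.5,-0.5,-0.5,-0.5]}'
python3 -m creep '{"slide":[[0,-0.2,0],[0,-0.4,0],[0,-0.6,0],[0,-0.8,0],[0,-1,0]],"twist":[[0,0,0],[0,0,0],[0,0,0],[0,0,0],[0,0,0]],"fingers":[-0.5,-0.5,-0.5,-0.5,-0.5]}'
python3 -m creep '{"slide":[[0,-0.2,0],[0,-0.4,0],[0,-0.6,0],[0,-0.75,0],[0,-0.824,0],[0,-0.824,0],[0,-0.824,0],[0,-0.824,0]],"twist":[[0,0,0],[0,0,0],[0,0,0],[0,0,0],[0,0,0],[0,0,0],[0,0,0],[0,0,0]],"fingers":[-0.5,-0.5,-0.5,-0.5,-0.5,-0.5,-0.5,-0.5]}'
python3 - <<'E'
from h import *
r=snap('wrist','w19');s=telemetry.get_state();print(s['position'],s['width'],s['ee_rot'])
E
```

```text
clock: 35.65
position: [0.4906, -0.0706, 0.1373]
ee_rot: [-0.002, 0.68, 0.733, -0.001]
contact_force: [0.6, -0.0, -0.1]
width: 0.0346
clock: 36.15
position: [0.4907, -0.2202, 0.1372]
ee_rot: [-0.002, 0.68, 0.733, -0.001]
contact_force: [1.1, -0.9, -0.2]
width: 0.0341
clock: 36.95
position: [0.4927, -0.3411, 0.1393]
ee_rot: [-0.001, 0.679, 0.734, 0.0]
contact_force: [0.4, 0.1, -1.1]
width: 0.0346
[ 0.49279008 -0.34113685  0.13942078] 0.0339111352708901 [-3.35825810e-04  6.79251642e-01  7.33905343e-01  2.03058140e-04]
```

View pics/w19.png

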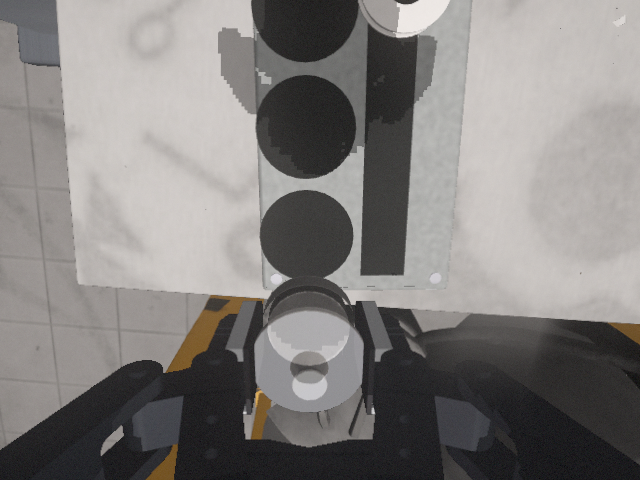

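The glass is held upright, its pad clear at (306,235). Setting it down.

```bash
python3 -m creep '{"slide":[[0,0,-0.15],[0,0,-0.3],[0,0,-0.45],[0,0,-0.6],[0,0,-0.7],[0,0,-0.76],[0,0,-0.785],[0,0,-0.792],[0,0,-0.796],[0,0,-0.796],[0,0,-0.796]],"twist":[[0,0,0],[0,0,0],[0,0,0],[0,0,0],[0,0,0],[0,0,0],[0,0,0],[0,0,0],[0,0,0],[0,0,0],[0,0,0]],"fingers":[-0.5,-0.5,-0.5,-0.5,-0.5,-0.5,-0.5,-0.5,-0.5,-0.5,-0.5]}'
```

```text
clock: 38.1
position: [0.4933, -0.3426, 0.0209]
ee_rot: [0.001, 0.68, 0.733, 0.0]
contact_force: [-0.5, 2.4, 4.9]
width: 0.034
```

```bash
python3 -m creep '{"slide":[[0,0,0],[0,0,0],[0,0,0],[0,0,0],[0,0,0.15],[0,0,0.35],[0,0,0.6],[0,0,0.85],[0,0.2,1],[0,0.5,1],[0,0.8,1],[0,1,1],[0,1,1]],"twist":[[0,0,0],[0,0,0],[0,0,0],[0,0,0],[0,0,0],[0,0,0],[0,0,0],[0,0,0],[0,0,0],[0,0,0],[0,0,0],[0,0,0],[0,0,0]],"fingers":[0.08,0.08,0.08,0.08,0.08,0.08,0.08,0.08,0.08,0.08,0.08,0.08,0.08]}'
python3 -m creep '{"slide":[[0,0.33,0],[0.07,0.66,0],[0.147,1,0],[0.147,1,0]],"twist":[[0,0,0],[0,0,0],[0,0,0],[0,0,0]],"fingers":[0.2,0.2,0.2,0.2]}'
python3 -m creep '{"slide":[[0,0.33,0],[0,0.66,0],[0,1,0],[0,1,0]],"twist":[[0,0,0],[0,0,0],[0,0,0],[0,0,0]],"fingers":[0.2,0.2,0.2,0.2]}'
python3 -m creep '{"slide":[[0,0.33,0],[0,0.66,0],[0,1,0],[0,1,0]],"twist":[[0,0,0],[0,0,0],[0,0,0],[0,0,0]],"fingers":[0.2,0.2,0.2,0.2]}'
python3 -m creep '{"slide":[[0,0.15,0],[0,0.287,0],[0,0.287,0],[0,0.287,0],[0,0.287,0]],"twist":[[0,0,0],[0,0,0],[0,0,0],[0,0,0],[0,0,0]],"fingers":[0.2,0.2,0.2,0.2,0.2]}'
python3 - <<'E'
from h import *
r=snap('wrist','w20');s=telemetry.get_state();print(s['position'],s['width'],s['ee_rot'])
E
```

```text
clock: 39.4
position: [0.4919, -0.1887, 0.1701]
ee_rot: [-0.001, 0.678, 0.735, 0.0]
contact_force: [-0.1, -0.5, 0.9]
width: 0.0461
clock: 39.8
position: [0.5159, -0.0383, 0.17]
ee_rot: [-0.0, 0.678, 0.735, 0.001]
contact_force: [-0.5, -1.4, 0.2]
width: 0.0511
clock: 40.2
position: [0.5152, 0.1115, 0.1699]
ee_rot: [-0.001, 0.678, 0.735, 0.001]
contact_force: [-0.1, -0.4, -0.3]
width: 0.0508
clock: 40.6
position: [0.5161, 0.2613, 0.1698]
ee_rot: [-0.0, 0.678, 0.735, 0.001]
contact_force: [-0.8, -1.2, 0.5]
width: 0.051
clock: 41.1
position: [0.5153, 0.2985, 0.1698]
ee_rot: [0.0, 0.68, 0.733, -0.001]
contact_force: [0.1, -0.4, -0.0]
width: 0.051
[0.51526382 0.29867851 0.16991812] 0.05098336799026748 [ 3.08563747e-04  6.80273627e-01  7.32958076e-01 -3.95023539e-04]
```

View pics/w20.png

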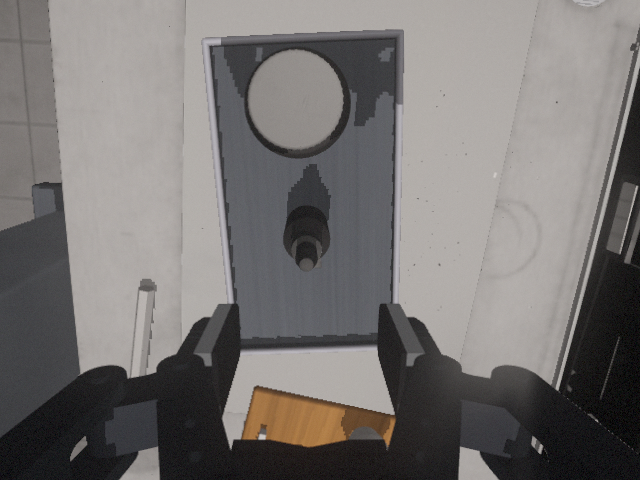

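The dropper (306,262) and bottle (297,100) are upright, and the glass is gone from the tray. Descending on the dropper.

```bash
python3 -m creep '{"slide":[[0,0,-0.2],[0,0,-0.4],[0,0,-0.6],[0,0,-0.75],[0,0,-0.87],[0,0,-0.919],[0,0,-0.919],[0,0,-0.919],[0,0,-0.919]],"twist":[[0,0,0],[0,0,0],[0,0,0],[0,0,0],[0,0,0],[0,0,0],[0,0,0],[0,0,0],[0,0,0]],"fingers":[0.2,0.2,0.2,0.2,0.2,0.2,0.2,0.2,0.2]}'
python3 -m creep '{"slide":[[0,0,0],[0,0,0],[0,0,0],[0,0,0],[0,0,0],[0,0,0],[0,0,0.1],[0,0,0.25],[0,0,0.45],[0,0,0.65],[0,0,0.85],[0,0,0.948],[0,-0.1,0.948],[0,-0.25,0.948],[0,-0.45,0.948],[0,-0.65,0.948],[0,-0.85,0.948],[0,-1,0.948]],"twist":[[0,0,0],[0,0,0],[0,0,0],[0,0,0],[0,0,0],[0,0,0],[0,0,0],[0,0,0],[0,0,0],[0,0,0],[0,0,0],[0,0,0],[0,0,0],[0,0,0],[0,0,0],[0,0,0],[0,0,0],[0,0,0]],"fingers":[-0.6,-0.6,-0.6,-0.6,-0.6,-0.6,-0.6,-0.6,-0.6,-0.6,-0.6,-0.6,-0.6,-0.6,-0.6,-0.6,-0.6,-0.6]}' 30
```

```text
clock: 42.05
position: [0.5158, 0.3007, 0.0334]
ee_rot: [0.001, 0.68, 0.733, 0.001]
contact_force: [0.1, 0.5, -0.8]
width: 0.0509
clock: 43.85
position: [0.5134, 0.1477, 0.1726]
ee_rot: [-0.001, 0.68, 0.733, -0.002]
contact_force: [0.6, 0.3, -1.3]
width: 0.0296
```

```bash
python3 -m creep '{"slide":[[0,-0.2,0],[-0.05,-0.4,0],[-0.1,-0.6,0],[-0.15,-0.8,0],[-0.195,-1,0]],"twist":[[0,0,0],[0,0,0],[0,0,0],[0,0,0],[0,0,0]],"fingers":[-0.6,-0.6,-0.6,-0.6,-0.6]}'
python3 -m creep '{"slide":[[0,-0.2,0],[0,-0.4,0],[0,-0.6,0],[0,-0.8,0],[0,-1,0]],"twist":[[0,0,0],[0,0,0],[0,0,0],[0,0,0],[0,0,0]],"fingers":[-0.6,-0.6,-0.6,-0.6,-0.6]}'
python3 -m creep '{"slide":[[0,-0.2,0],[0,-0.4,0],[0,-0.6,0],[0,-0.75,0],[0,-0.8,0],[0,-0.8,0],[0,-0.8,0],[0,-0.8,0]],"twist":[[0,0,0],[0,0,0],[0,0,0],[0,0,0],[0,0,0],[0,0,0],[0,0,0],[0,0,0]],"fingers":[-0.6,-0.6,-0.6,-0.6,-0.6,-0.6,-0.6,-0.6]}'
python3 - <<'E'
from h import *
r=snap('wrist','w21');s=telemetry.get_state();print(s['position'],s['width'],s['ee_rot'])
E
```

```text
clock: 44.35
position: [0.4835, -0.0013, 0.1727]
ee_rot: [-0.001, 0.68, 0.733, -0.001]
contact_force: [0.7, -0.5, -0.9]
width: 0.0295
clock: 44.85
position: [0.4837, -0.151, 0.1728]
ee_rot: [-0.001, 0.68, 0.733, -0.001]
contact_force: [0.1, -0.4, 0.3]
width: 0.0298
clock: 45.65
position: [0.4853, -0.2682, 0.1741]
ee_rot: [-0.001, 0.679, 0.734, 0.0]
contact_force: [1.1, -0.4, -0.8]
width: 0.0293
[ 0.48545478 -0.26822646  0.1742582 ] 0.02987600051404008 [-3.19221291e-04  6.79243723e-01  7.33912697e-01  1.27814164e-04]
```

View pics/w21.png

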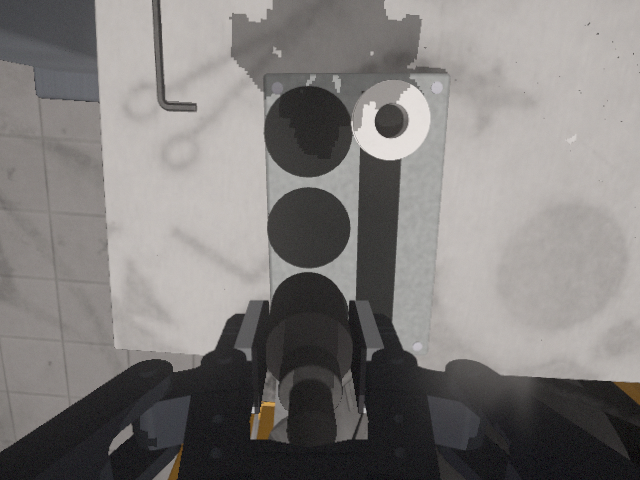

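Held upright. Setting it on the middle pad.

```bash
python3 -m creep '{"slide":[[0,0,-0.2],[0,0,-0.4],[0,0,-0.6],[0,0,-0.75],[0,0,-0.86],[0,0,-0.91],[0,0,-0.93],[0,0,-0.936],[0,0,-0.936],[0,0,-0.936]],"twist":[[0,0,0],[0,0,0],[0,0,0],[0,0,0],[0,0,0],[0,0,0],[0,0,0],[0,0,0],[0,0,0],[0,0,0]],"fingers":[-0.6,-0.6,-0.6,-0.6,-0.6,-0.6,-0.6,-0.6,-0.6,-0.6]}'
```

```text
clock: 46.7
position: [0.4858, -0.2691, 0.0352]
ee_rot: [0.0, 0.68, 0.734, 0.0]
contact_force: [-3.3, 1.9, 6.7]
width: 0.0293
```

```bash
python3 -m creep '{"slide":[[0,0,0],[0,0,0],[0,0,0],[0,0,0],[0,0,0.15],[0,0,0.35],[0,0,0.6],[0,0,0.85],[0,0,1],[0,0.2,1],[0,0.5,1],[0,0.8,1],[0,1,1],[0,1,1]],"twist":[[0,0,0],[0,0,0],[0,0,0],[0,0,0],[0,0,0],[0,0,0],[0,0,0],[0,0,0],[0,0,0],[0,0,0],[0,0,0],[0,0,0],[0,0,0],[0,0,0]],"fingers":[0.2,0.2,0.2,0.2,0.2,0.2,0.2,0.2,0.2,0.2,0.2,0.2,0.2,0.2]}'
python3 -m creep '{"slide":[[0,0.33,0],[0.07,0.66,0],[0.135,1,0],[0.135,1,0]],"twist":[[0,0,0],[0,0,0],[0,0,0],[0,0,0]],"fingers":[1,1,1,1]}'
python3 -m creep '{"slide":[[0,0.33,0],[0,0.66,0],[0,1,0],[0,1,0]],"twist":[[0,0,0],[0,0,0],[0,0,0],[0,0,0]],"fingers":[1,1,1,1]}'
python3 -m creep '{"slide":[[0,0.33,0],[0,0.66,0],[0,1,0],[0,1,0]],"twist":[[0,0,0],[0,0,0],[0,0,0],[0,0,0]],"fingers":[1,1,1,1]}'
python3 -m creep '{"slide":[[0,0.2,0],[0,0.33,0],[0,0.33,0],[0,0.33,0],[0,0.33,0]],"twist":[[0,0,0],[0,0,0],[0,0,0],[0,0,0],[0,0,0]],"fingers":[1,1,1,1,1]}'
python3 - <<'E'
from h import *
r=snap('wrist','w22');s=telemetry.get_state();print(s['position'],s['width'],s['ee_rot'])
E
```

```text
clock: 48.1
position: [0.4849, -0.1159, 0.1839]
ee_rot: [-0.001, 0.678, 0.735, 0.001]
contact_force: [-0.0, -1.2, 0.4]
width: 0.0514
clock: 48.5
position: [0.5069, 0.0348, 0.184]
ee_rot: [-0.0, 0.678, 0.735, 0.001]
contact_force: [-0.4, -0.8, 0.6]
width: 0.0854
clock: 48.9
position: [0.5064, 0.1846, 0.1838]
ee_rot: [-0.001, 0.678, 0.735, 0.001]
contact_force: [0.2, -0.5, 0.5]
width: 0.0852
clock: 49.3
position: [0.507, 0.3344, 0.1835]
ee_rot: [-0.0, 0.678, 0.735, 0.001]
contact_force: [-0.2, -0.9, -0.8]
width: 0.0854
clock: 49.8
position: [0.5062, 0.3784, 0.1839]
ee_rot: [0.0, 0.68, 0.733, -0.001]
contact_force: [-0.0, 0.2, 0.2]
width: 0.0855
[0.50613943 0.37850762 0.1839541 ] 0.0855979376222113 [ 2.89716015e-04  6.80125989e-01  7.33095103e-01 -3.54168454e-04]
```

View pics/w22.png

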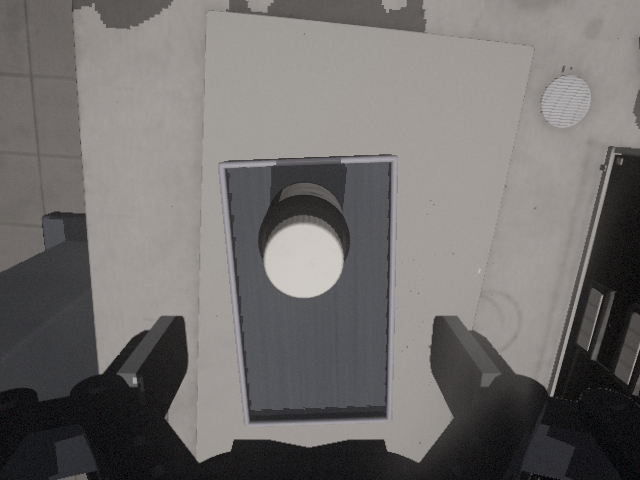

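Only the bottle is left, with its cap at (304,260) on the midline. Descending and gripping.

```bash
python3 -m creep '{"slide":[[0,0,-0.2],[0,0,-0.4],[0,0,-0.6],[0,0,-0.75],[0,0,-0.83],[0,0,-0.859],[0,0,-0.859],[0,0,-0.859],[0,0,-0.859]],"twist":[[0,0,0],[0,0,0],[0,0,0],[0,0,0],[0,0,0],[0,0,0],[0,0,0],[0,0,0],[0,0,0]],"fingers":[1,1,1,1,1,1,1,1,1]}'
python3 -m creep '{"slide":[[0,0,0],[0,0,0],[0,0,0],[0,0,0],[0,0,0],[0,0,0],[0,0,0],[0,0,0.1],[0,0,0.25],[0,0,0.45],[0,0,0.65],[0,0,0.8],[0,-0.1,0.8],[0,-0.25,0.8],[0,-0.45,0.8],[0,-0.65,0.8],[0,-0.85,0.8],[0,-1,0.8]],"twist":[[0,0,0],[0,0,0],[0,0,0],[0,0,0],[0,0,0],[0,0,0],[0,0,0],[0,0,0],[0,0,0],[0,0,0],[0,0,0],[0,0,0],[0,0,0],[0,0,0],[0,0,0],[0,0,0],[0,0,0],[0,0,0]],"fingers":[-0.1,-0.1,-0.1,-0.1,-0.1,-0.1,-0.1,-0.1,-0.1,-0.1,-0.1,-0.1,-0.1,-0.1,-0.1,-0.1,-0.1,-0.1]}' 40
```

```text
clock: 50.75
position: [0.5067, 0.3805, 0.0565]
ee_rot: [0.0, 0.68, 0.733, 0.001]
contact_force: [0.6, 0.1, 0.4]
width: 0.0855
clock: 52.55
position: [0.5042, 0.2268, 0.173]
ee_rot: [-0.0, 0.68, 0.733, -0.002]
contact_force: [0.6, -0.7, -1.7]
width: 0.0549
```

```bash
python3 -m creep '{"slide":[[0,-0.2,0],[-0.05,-0.4,0],[-0.1,-0.6,0],[-0.16,-0.8,0],[-0.16,-1,0]],"twist":[[0,0,0],[0,0,0],[0,0,0],[0,0,0],[0,0,0]],"fingers":[-0.1,-0.1,-0.1,-0.1,-0.1]}'
python3 - <<'E'
from h import *
def circ(n,lo,hi,x,y,R):
    r=load(n);P=depthpts(r);Z=P[...,2]; m=(Z>lo)&(Z<hi)&(np.hypot(P[...,0]-x,P[...,1]-y)<R); print(n,cv2.minEnclosingCircle(P[m][:,:2].astype(np.float32)*1000),P[m].mean(0).round(4))
circ("w22",.105,.125,.506,.38,.05)
circ("w2",.105,.125,.48,-.2,.05); circ("w3",.105,.125,.48,-.2,.05)
E
```

```text
clock: 53.05
position: [0.4785, 0.078, 0.1731]
ee_rot: [-0.002, 0.68, 0.734, -0.002]
contact_force: [0.4, 0.3, -1.5]
width: 0.0548
w22 ((503.432373046875, 379.98583984375), 22.031835556030273) [0.5033 0.3818 0.1167]
w2 ((480.0667419433594, -202.48895263671875), 21.862773895263672) [ 0.48   -0.2024  0.119 ]
w3 ((480.07659912109375, -202.2757568359375), 21.94449234008789) [ 0.4799 -0.2005  0.1186]
```

Consistent: replaying the pick pose puts the bottle within about 1 mm of the pad centre.

```bash
python3 -m creep '{"slide":[[0,-0.2,0],[0,-0.4,0],[0,-0.6,0],[0,-0.8,0],[0,-1,0]],"twist":[[0,0,0],[0,0,0],[0,0,0],[0,0,0],[0,0,0]],"fingers":[-0.1,-0.1,-0.1,-0.1,-0.1]}'
python3 -m creep '{"slide":[[0,-0.2,0],[0,-0.4,0],[0,-0.6,0],[0,-0.75,0],[0,-0.85,0],[0,-0.88,0],[0,-0.88,0],[0,-0.88,0],[0,-0.88,0]],"twist":[[0,0,0],[0,0,0],[0,0,0],[0,0,0],[0,0,0],[0,0,0],[0,0,0],[0,0,0],[0,0,0]],"fingers":[-0.1,-0.1,-0.1,-0.1,-0.1,-0.1,-0.1,-0.1,-0.1]}'
python3 - <<'E'
from h import *
r=snap('wrist','w23');s=telemetry.get_state();print(s['position'],s['width'],s['ee_rot'])
E
```

```text
clock: 53.55
position: [0.4798, -0.0716, 0.1732]
ee_rot: [-0.001, 0.68, 0.733, -0.001]
contact_force: [0.5, -0.4, -2.1]
width: 0.0546
clock: 54.45
position: [0.4817, -0.2009, 0.175]
ee_rot: [-0.0, 0.679, 0.734, 0.0]
contact_force: [-0.1, -0.3, -2.1]
width: 0.0549
[ 0.4818264  -0.20097893  0.1750925 ] 0.054861854632652876 [-1.33299520e-04  6.79266483e-01  7.33891689e-01  1.28456036e-04]
```

View pics/w23.png

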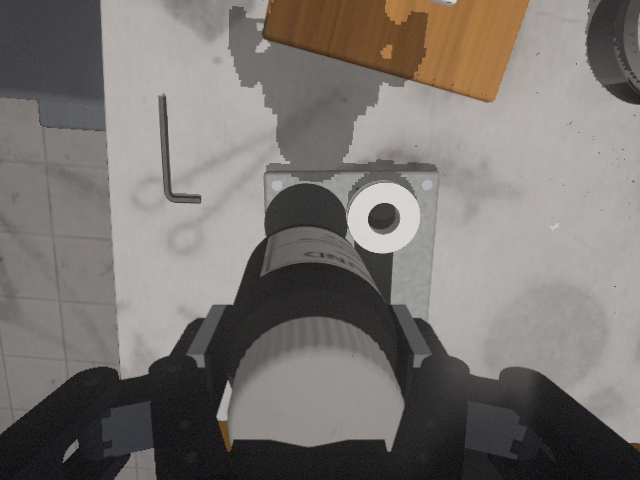

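The bottle is upright in the grip. Lowering it by 0.79 units.

```bash
python3 -m creep '{"slide":[[0,0,-0.15],[0,0,-0.3],[0,0,-0.45],[0,0,-0.6],[0,0,-0.7],[0,0,-0.76],[0,0,-0.78],[0,0,-0.788],[0,0,-0.788],[0,0,-0.788]],"twist":[[0,0,0],[0,0,0],[0,0,0],[0,0,0],[0,0,0],[0,0,0],[0,0,0],[0,0,0],[0,0,0],[0,0,0]],"fingers":[-0.1,-0.1,-0.1,-0.1,-0.1,-0.1,-0.1,-0.1,-0.1,-0.1]}'
```

```text
clock: 55.5
position: [0.4817, -0.2016, 0.0581]
ee_rot: [0.0, 0.68, 0.734, -0.0]
contact_force: [-2.9, 1.9, 6.7]
width: 0.0545
```

Contact made. Releasing, rising and inspecting.

```bash
python3 -m creep '{"slide":[[0,0,0],[0,0,0],[0,0,0],[0,0,0],[0,0,0.15],[0,0,0.3],[0,0,0.5],[0,0,0.75],[0,0,1],[0,0,1]],"twist":[[0,0,0],[0,0,0],[0,0,0],[0,0,0],[0,0,0],[0,0,0],[0,0,0],[0,0,0],[0,0,0],[0,0,0]],"fingers":[1,1,1,1,1,1,1,1,1,1]}'
python3 -m creep '{"slide":[[0,-0.2,0.3],[0,-0.4,0.5],[0,-0.6,0.6],[0,-0.6,0.6],[0,-0.6,0.6],[0,-0.6,0.6]],"twist":[[0,0,0],[0,0,0],[0,0,0],[0,0,0],[0,0,0],[0,0,0]],"fingers":[1,1,1,1,1,1]}'
python3 - <<'E'
from h import *
r=snap('wrist','w24');s=telemetry.get_state();print(s['position'],s['width'],s['clock'])
snap('top','t24')
crop('t24',160,180,480,275,2.4,'c5')
P=depthpts(r);Z=P[...,2]
for n,lo,hi,x,y in [("cap",.108,.13,.48,-.2),("bulb",.085,.12,.4856,-.27),("lid",.04,.056,.4926,-.343),("knob",.056,.07,.4926,-.343)]:
    m=(Z>lo)&(Z<hi)&(np.hypot(P[...,0]-x,P[...,1]-y)<.03); print(n,cv2.minEnclosingCircle(P[m][:,:2].astype(np.float32)*1000),P[m][:,2].max())
E
```

```text
clock: 56.5
position: [0.4851, -0.2039, 0.2123]
ee_rot: [0.006, 0.68, 0.733, 0.001]
contact_force: [0.3, -0.2, 0.5]
width: 0.0852
clock: 57.1
position: [0.4813, -0.2909, 0.2953]
ee_rot: [-0.002, 0.68, 0.734, 0.0]
contact_force: [0.3, -0.2, -0.5]
width: 0.0853
[ 0.48136531 -0.2907191   0.29546704] 0.08517675577516028 57.15
cap ((480.4102783203125, -202.7958526611328), 21.879947662353516) 0.12196970848139493
bulb ((486.3017272949219, -272.99273681640625), 6.430373668670654) 0.10295913528623235
lid ((493.6629638671875, -343.8195495605469), 18.81184959411621) 0.054757531073655885
knob ((493.5525207519531, -343.988037109375), 5.348186016082764) 0.062228800553492
```

View pics/w24.png

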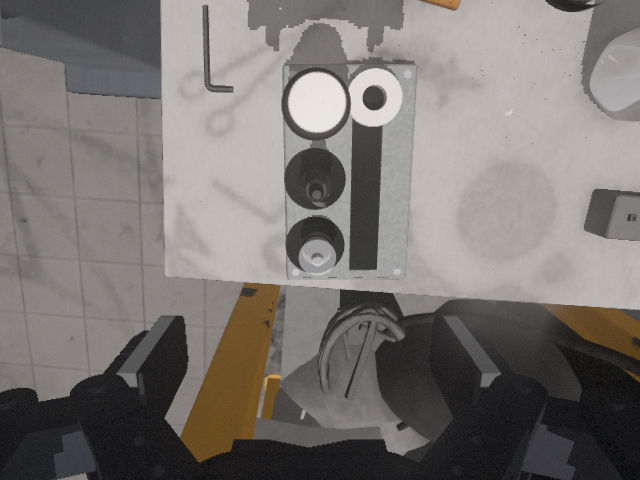

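View pics/c5.png

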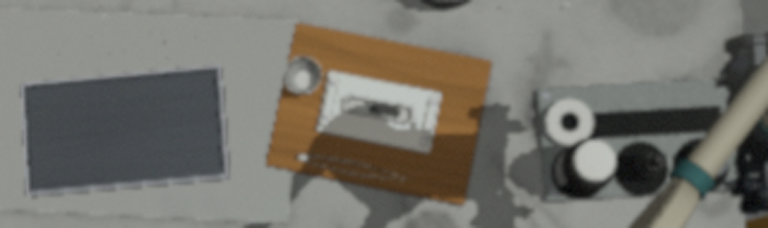

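All three are upright on their pads, each within about 2.5 mm of where it started. The tray is empty and the boat is on the rest. The gripper is open, 29 cm above the table and clear of everything. Handing in.

```bash
python3 -c "
from rig import order,telemetry
print(telemetry.get_state()['clock']); print(order.sign_off())"
```

```text
57.2
the job is handed in; nothing more can be done
None
```

I moved the bottle, dropper and weighing glass to the side tray. With all three there, I laid the boat on the white rest, then put each container back on its own pad. I handed the job in at 57 s.

- **Containers:** the last wrist picture shows all three upright on their pads with the gripper clear. The bottle's cap is at (0.480, -0.203), the dropper's bulb at (0.486, -0.273) and the glass's lid at (0.494, -0.344). That is within about 1 mm of the start for the bottle and glass, and about 2.5 mm for the dropper. The calibration is only good to about 2 mm.
- **Boat:** it measures (0.544, 0.024), yaw about -9.6°, against the rest's (0.5425, 0.024) and -9.5°. It lies centred between the two bars.
- **Forces:** the readings I took at the end of each move never exceeded about 10 N, at the boat's touchdown. I did not watch forces in between.
- **Disagreements:** the top camera put the stand about 3 mm off from the wrist camera in x, so I worked from the wrist camera. Measured TCP heights read about 1–2 mm above the commanded ones. Finger openings on the bottle, dropper, glass and boat read 1–2 mm under their given widths.
- **Not seen:** in the last top picture the arm partly hid the glass, so its final check rests on the wrist picture alone.

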